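# Load the board test docks, shut their covers and tidy the screwdrivers

## Task

Get the board test station ready to run: slide every board carrier on the bench, handle outward, fully home into the dock whose slot matches its width, and press all three dock covers down until they click shut, an empty dock's too. Clear the screwdrivers by laying each flat on the floor of the steel tool tray, side by side along its length with the blades towards the tall end wall, and leave everything else on the bench where it is.

Things in the scene. Friction and masses are not known exactly. Their poses are not given: they have to be found in the camera images.
- board_s: loose narrow board carrier: aluminium plate 110 (x) by 48 (y) by 6 mm with a small circuit board on it, 160 g; black upright handle rib 30 (x) by 12 (y) by 36 mm tall standing on the plate, centred at x = -35 mm. Origin: centre of the underside; z up, +x is the leading end that enters the dock
- board_m: loose middle board carrier: aluminium plate 110 (x) by 62 (y) by 6 mm with a small circuit board on it, 160 g; black upright handle rib 30 (x) by 12 (y) by 36 mm tall standing on the plate, centred at x = -35 mm. Origin: centre of the underside; z up, +x is the leading end that enters the dock
- board_l: loose wide board carrier: aluminium plate 110 (x) by 76 (y) by 6 mm with a small circuit board on it, 160 g; black upright handle rib 30 (x) by 12 (y) by 36 mm tall standing on the plate, centred at x = -35 mm. Origin: centre of the underside; z up, +x is the leading end that enters the dock
- dock_s: narrow fixed aluminium dock, slot 51 mm wide. Origin: on the bench under the slot's mouth; +x = insertion. Floor 12 mm above bench: open apron 63 mm wide from x = -135 to 0, flared guides x = -26 to 0, then walls with lips (z 20 to 23 mm) 5 mm over the carrier's edges, to a stop at x = 75. Carrier home: origin at x = 20, y = 0, z = 12 mm, handle rib at x = -30 to 0
- dock_m: middle fixed aluminium dock, slot 65 mm wide. Origin: on the bench under the slot's mouth; +x = insertion. Floor 12 mm above bench: open apron 77 mm wide from x = -135 to 0, flared guides x = -26 to 0, then walls with lips (z 20 to 23 mm) 5 mm over the carrier's edges, to a stop at x = 75. Carrier home: origin at x = 20, y = 0, z = 12 mm, handle rib at x = -30 to 0
- dock_l: wide fixed aluminium dock, slot 79 mm wide. Origin: on the bench under the slot's mouth; +x = insertion. Floor 12 mm above bench: open apron 91 mm wide from x = -135 to 0, flared guides x = -26 to 0, then walls with lips (z 20 to 23 mm) 5 mm over the carrier's edges, to a stop at x = 75. Carrier home: origin at x = 20, y = 0, z = 12 mm, handle rib at x = -30 to 0
- cover_s (a joint): angle of the hinged grey cover over the narrow dock: 0 = shut, about 1 = standing open. Stiff hinge, it stays where it is left; from about 0.15 rad it must be pressed (about 5 N) past a sprung catch, and then clicks shut (below 0.05)
- cover_s_edge (a point): point on the upper face of that cover, mid width, 55 mm from the hinge: the place to press. The hinge line runs along the dock's y at dock x = 85, z = 23 mm. The plate reaches from 1 to 61 mm from the hinge (towards the mouth when shut), is 53 mm wide and 6 mm thick. The catch stands on the wall at dock x = 18, y = +28.5 mm, up to 35 mm high
- cover_m (a joint): angle of the hinged grey cover over the middle dock: 0 = shut, about 1 = standing open. Stiff hinge, it stays where it is left; from about 0.15 rad it must be pressed (about 5 N) past a sprung catch, and then clicks shut (below 0.05)
- cover_m_edge (a point): point on the upper face of that cover, mid width, 55 mm from the hinge: the place to press. The hinge line runs along the dock's y at dock x = 85, z = 23 mm. The plate reaches from 1 to 61 mm from the hinge (towards the mouth when shut), is 67 mm wide and 6 mm thick. The catch stands on the wall at dock x = 18, y = +35.5 mm, up to 35 mm high
- cover_l (a joint): angle of the hinged grey cover over the wide dock: 0 = shut, about 1 = standing open. Stiff hinge, it stays where it is left; from about 0.15 rad it must be pressed (about 5 N) past a sprung catch, and then clicks shut (below 0.05)
- cover_l_edge (a point): point on the upper face of that cover, mid width, 55 mm from the hinge: the place to press. The hinge line runs along the dock's y at dock x = 85, z = 23 mm. The plate reaches from 1 to 61 mm from the hinge (towards the mouth when shut), is 81 mm wide and 6 mm thick. The catch stands on the wall at dock x = 18, y = +42.5 mm, up to 35 mm high
- driver_1: loose screwdriver, 140 mm long, 70 g, along its x axis: square black handle 22 by 22 mm from x = -70 to 10 mm, steel shaft 6 mm thick to the blade at x = +70 mm. Balances about x = -25 mm, on the handle. Origin on the long axis at mid length (11 mm above what it lies on)
- driver_1_tip (a point): blade end of that screwdriver
- driver_2: loose screwdriver, 140 mm long, 70 g, along its x axis: square black handle 22 by 22 mm from x = -70 to 10 mm, steel shaft 6 mm thick to the blade at x = +70 mm. Balances about x = -25 mm, on the handle. Origin on the long axis at mid length (11 mm above what it lies on)
- driver_2_tip (a point): blade end of that screwdriver
- tray: fixed steel tool tray 200 (x) by 150 (y) mm; origin under its centre on the bench. Floor 4 mm thick, walls 5 mm thick and 12 mm high, except the end wall at +x, which is tall (40 mm)
- screw_jar: bystander, to be left alone: small jar, 40 mm across, 45 mm high; origin at the centre of its underside
- tape_roll: bystander, to be left alone: roll of tape lying flat, 60 mm across, 18 mm high; origin at the centre of its underside
- loupe: bystander, to be left alone: black eye loupe, 36 mm across, 40 mm high; origin at the centre of its underside
- parts_bin: bystander, to be left alone: open plastic bin 75 by 60 by 35 mm; origin at the centre of its underside
- wire_spool: bystander, to be left alone: spool of wire, 48 mm across, 35 mm high; origin at the centre of its underside
- spare_cell: bystander, to be left alone: flat battery block 50 by 34 by 12 mm; origin at the centre of its underside

How it is judged (in metres and radians):
At the end, for the whole second after the job is handed in: Each carrier is in the dock of its width, handle outward, flat, within 4 mm of home and centred to 4 mm; all three covers below 0.05 rad; each screwdriver lies on the tray floor within 0.26 rad of its length and 40 mm of mid length, blade to the tall end; all at rest (x of board_s in the frame of dock_s between 0.016 and 0.024 m and y of board_s in the frame of dock_s between -0.004 and 0.004 m and z of board_s in the frame of dock_s between 0.009 and 0.016 m and angle between the x axis of board_s and the x axis of dock_s, either way round below 0.06 rad and linear speed of each of board_s, board_m, board_l, driver_1, driver_2 below 0.02 m/s and x of dock_s in the frame of board_s below 0 m and value of joint each of cover_s, cover_m, cover_l below 0.05 rad and x of board_m in the frame of dock_m between 0.016 and 0.024 m and y of board_m in the frame of dock_m between -0.004 and 0.004 m and z of board_m in the frame of dock_m between 0.009 and 0.016 m and angle between the x axis of board_m and the x axis of dock_m, either way round below 0.06 rad and x of dock_m in the frame of board_m below 0 m and x of board_l in the frame of dock_l between 0.016 and 0.024 m and y of board_l in the frame of dock_l between -0.004 and 0.004 m and z of board_l in the frame of dock_l between 0.009 and 0.016 m and angle between the x axis of board_l and the x axis of dock_l, either way round below 0.06 rad and x of dock_l in the frame of board_l below 0 m and x of driver_1 in the frame of tray between -0.04 and 0.04 m and y of driver_1 in the frame of tray between -0.062 and 0.062 m and z of driver_1 in the frame of tray between 0.01 and 0.021 m and angle between the x axis of each of driver_1, driver_2 and the x axis of tray, either way round below 0.26 rad and x of each of driver_1_tip, driver_2_tip in the frame of tray above 0.02 m and x of driver_2 in the frame of tray between -0.04 and 0.04 m and y of driver_2 in the frame of tray between -0.062 and 0.062 m and z of driver_2 in the frame of tray between 0.01 and 0.021 m); the robot touches nothing.
It fails at once if a bystander was moved more than 50 mm or knocked over (distance of any of screw_jar, tape_roll, loupe, parts_bin, wire_spool, spare_cell from where it was at the start of the episode above 0.05 m or angle between any of screw_jar, tape_roll, loupe, parts_bin, wire_spool, spare_cell's own z axis and vertical above 0.6 rad).
Of board_s, board_m, board_l only 2 to 3 are there at a start; the rules pass over those that are not, and their reading is None.
Of driver_1, driver_2 only 1 to 2 are there at a start; the rules pass over those that are not, and their reading is None.
At some moment in a run one of board_s, board_m, board_l, driver_1, driver_2 may be knocked a few centimetres aside while the robot is not near it.
Once in a run the grip may slacken for a moment while it holds something.
It also fails if it takes over 210 s, if anything falls off the work surface, if the arm or the gripper's body presses on something with over 40 N, if the wrist force passes 120 N, or if a joint passes its speed limit or range.

## Robot

A 6-joint arm with a two-finger parallel gripper is mounted at the origin on the work surface. World frame = base frame: x ahead of the robot, y to its left, z up, the work surface at z = 0. Lengths are in mm, angles in rad, forces in N, time in s.
With the tool pointing down it reaches from about 350 to 850 mm from the base axis. Payload 8.1 kg.
Tool frame: the origin (TCP) lies where the fingers leave the gripper's body, on its centre line; the fingertips stand 84 mm ahead of it and the grasp point (between the pads) lies 65 mm ahead of it; z points along the fingers, y is the line along which they close (so a half turn about z gives the same grasp; the last joint's range is limited). The gripper opens to 93 mm and grips with 3 to 60 N. Pads are 15 mm wide; open, the fingers measure 128 mm over their backs; the gripper's body (75 mm by 188 mm) begins 65 mm behind the grasp point.
Start: joints at [1.053, 0.13, 1.488, -0, 1.523, -0.085], TCP at [251.629, 544.692, 302.735] pointing down, gripper open.
Joint ranges: [-2.96, 2.96], [-0.89, 2.26], [0.02, 2.5], [-1.34, 4.48], [0, 2.73], [-2.66, 2.66]. Speed limits (rad/s): [2.39, 2.39, 2.79, 3.14, 3.14, 3.14].

## Interface

Orientations are given as a rotation vector (axis times angle).
In Python, from plant import robot gives the robot as it stands.
- The arm moves only by the shell command python3 -m jog 'ROWS' [FORCE]. ROWS is JSON, a list of rows, each an object of numbers: "dx", "dy", "dz": the shift along the tool's x, y, z scaled (see below); "twist": the turn about the tool's z scaled (see below); "gripper": the opening, from -1 (shut) to 1 (fully open). In form: [{"dx": .., "dy": .., "dz": .., "twist": .., "gripper": ..}, ...]. A call has 1 to 12 rows; each row shifts and turns the commanded pose from where the row before left it, along the tool's axes as they then stand; what a row does not reach is not made up. The controller multiplies each number of a shift by 0.04 m and each number of a turn by 5 degrees. A row lasts 1/12 s, in which the tool goes at most 41.7 mm and 7.16 degrees, less where a joint would pass 70% of its speed; a pose out of reach is approached as far as the arm can. A call with a number of a shift or a turn outside -1 to 1 is refused whole. A call with a gripper value outside its range is refused whole. The fingers move at their own pace and stop on an object; FORCE is the grip in N (left out, the last holds). Time passes only in rows, so rows that do not move let the fingers close. It gives the time, the measured TCP pose, the force, the opening and the grip force at its end, in the units of the state.
- robot.get_obs(): the state, without advancing time (a new reading comes with each control period).
- robot.get_image(name): name is "scene" or "side" or "wrist"; returns a dict with "color" (384x512x3 uint8, red, green, blue), "depth" (384x512 float32, mm along the optical axis (not along the pixel's ray), 0 where there is no reading), "camera_matrix" (3x3 intrinsics, pixels), "k1" (the pictures are not rectified: a ray, as slopes to the right and down, at radius r is drawn at 1 + k1 r^2 times it, then the intrinsics apply), "world_to_cam" (4x4, takes a point from world to camera coordinates). Camera axes: x right, y up, looking along -z (the intrinsics and any distortion apply to the point x, -y, -z); pixel columns grow to the right and rows downward; lengths in mm; the calibration is good to about 2 mm. A picture is of the moment at which its call begins.
- robot.job_done(): hands the job in; it is judged then, once.
The state is a dict: "time_s": time; "q": joint angles; "qd": joint speeds; "joint_efforts": joint torques, N m; "tool_pos": TCP position; "orientation": TCP orientation; "contact_force": force on the tool from outside, world axes, zero at the start; "torque": the same for the moment, N m; "width": opening from 0.0 (shut) to 1.0 (fully open); "finger_force": force on a finger pad.
Only numpy, scipy, OpenCV 4.12 (cv2) and the standard library are available. Lean on these libraries where they do the work, as an engineer would, in place of code of your own. Each camera call takes 0.05 s, during which the arm holds its last target. There are 200 camera calls.

## Working session

There is one attempt and no reset: what is moved stays moved. The work goes in short steps, Python scripts to look and compute and a shell command to move; the robot and the scene stay as the last step left them, time stands still between calls to the robot, and variables do not carry over. Pictures are saved under pics/ and viewed, at most 14 in all, crops included, and the job is handed in when it is done.

```bash
ls; mkdir -p pics; cat > h.py <<'E'
import numpy as np, cv2, json
from plant import robot
def grab(n,tag):
    im=robot.get_image(n); cv2.imwrite(f'pics/{tag}.png',im['color'][:,:,::-1])
    np.savez(f'pics/{tag}.npz',**{k:np.array(v) for k,v in im.items()}); return im
def load(tag): return dict(np.load(f'pics/{tag}.npz'))
def ray(im,u,v):
    K=im['camera_matrix'];k=float(im['k1']); d=np.array([(u-K[0,2])/K[0,0],(v-K[1,2])/K[1,1]]); p=d.copy()
    for _ in range(20): p=d/(1+k*(p@p))
    return np.array([p[0],-p[1],-1.0])
def onz(im,u,v,z):
    T=np.linalg.inv(im['world_to_cam']); o=T[:3,3]; r=T[:3,:3]@ray(im,u,v); return o+r*(z-o[2])/r[2]
def dep(im,u,v):
    T=np.linalg.inv(im['world_to_cam']); d=im['depth'][int(round(v)),int(round(u))]; return T[:3,:3]@(ray(im,u,v)*d)+T[:3,3]
def proj(im,P):
    c=(im['world_to_cam']@np.r_[P,1])[:3]; p=np.array([c[0]/-c[2],-c[1]/-c[2]]); p=p*(1+float(im['k1'])*(p@p)); K=im['camera_matrix']
    return np.array([K[0,0]*p[0]+K[0,2],K[1,1]*p[1]+K[1,2]])
def cloud(im):
    T=np.linalg.inv(im['world_to_cam']);K=im['camera_matrix'];k=float(im['k1']);h,w=im['depth'].shape
    u,v=np.meshgrid(np.arange(w),np.arange(h)); d=np.stack([(u-K[0,2])/K[0,0],(v-K[1,2])/K[1,1]],-1);p=d.copy()
    for _ in range(20): p=d/(1+k*(p**2).sum(-1,keepdims=True))
    c=np.stack([p[...,0],-p[...,1],-np.ones((h,w))],-1)*im['depth'][...,None]
    P=c@T[:3,:3].T+T[:3,3]; P[im['depth']==0]=np.nan; return P
def topmap(im,tag,x0=200,x1=900,y0=-560,y1=560,s=1.0):
    """ortho colour + height map; px col = (y1-y)*s, row=(x1-x)*s"""
    P=cloud(im);C=im['color'];m=np.isfinite(P[...,2])&(P[...,2]<200)
    P,C=P[m],C[m]; o=np.argsort(P[:,2]);P,C=P[o],C[o]
    r=((x1-P[:,0])*s).astype(int);c=((y1-P[:,1])*s).astype(int);H,W=int((x1-x0)*s),int((y1-y0)*s)
    k=(r>=0)&(r<H)&(c>=0)&(c<W); I=np.zeros((H,W,3),np.uint8);Z=np.full((H,W),np.nan); I[r[k],c[k]]=C[k][:,::-1];Z[r[k],c[k]]=P[k,2]
    return I,Z
E
python3 - <<'E'
from h import *
for n in ('scene','side','wrist'):
    im=grab(n,n+'0'); T=np.linalg.inv(im['world_to_cam']); print(n,im['camera_matrix'].round(1).tolist(),im['k1'],T.round(3).tolist())
a=[cv2.resize(cv2.imread(f'pics/{n}0.png'),(400,300)) for n in('side','wrist')]
cv2.imwrite('pics/sceneB.png',cv2.resize(cv2.imread('pics/scene0.png'),(800,600),interpolation=cv2.INTER_CUBIC))
cv2.imwrite('pics/sw.png',np.hstack(a))
o=robot.get_obs();print(o['tool_pos'],o['orientation'],o['time_s'],o['contact_force'],o['width'])
E
```

```text
pics
scene [[450.6, 0.0, 258.1], [0.0, 450.6, 192.7], [0.0, 0.0, 1.0]] -0.1637983526025928 [[-0.413, -0.681, 0.604, 1316.561], [0.91, -0.321, 0.261, 302.916], [0.017, 0.658, 0.753, 1071.97], [0.0, 0.0, 0.0, 1.0]]
side [[428.7, 0.0, 261.7], [0.0, 428.7, 190.7], [0.0, 0.0, 1.0]] -0.05267723218654937 [[0.968, 0.145, -0.205, 221.717], [-0.251, 0.495, -0.832, -1127.626], [-0.019, 0.857, 0.516, 719.793], [0.0, 0.0, 0.0, 1.0]]
wrist [[309.8, 0.0, 252.4], [0.0, 309.8, 187.8], [0.0, 0.0, 1.0]] -0.035591431293534245 [[0.419, -0.868, -0.265, 177.584], [0.908, 0.4, 0.124, 579.183], [-0.002, -0.293, 0.956, 383.556], [0.0, 0.0, 0.0, 1.0]]
[251.46350236 544.41000872 301.92821211] [-6.74449612e-01 -3.06788609e+00  2.13990022e-03] 0.15 [ 0.02895249 -0.18714697  0.93364764] 0.9991970609549874
```

View pics/sceneB.png

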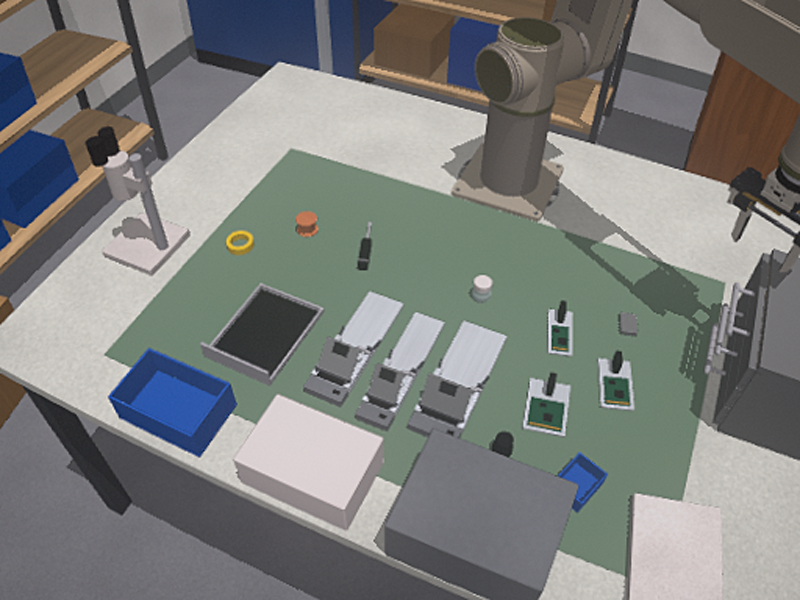

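View pics/sw.png

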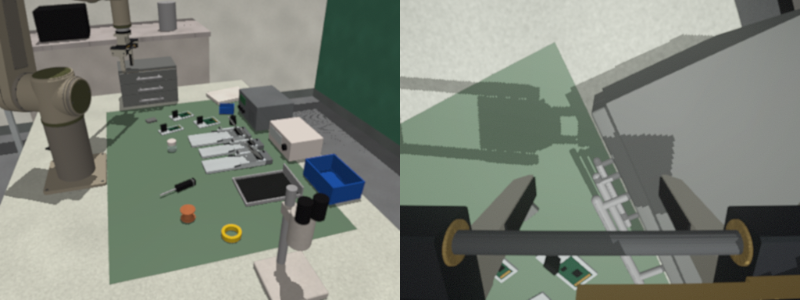

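The scene shows three carriers at right (558,330 narrow; 547,405 wide; 616,385 middle), and the three docks mid-image: left = m?, middle = s, right = l. There is one driver at (365,248), the tray at (262,332), a jar at (482,287), a spool at (306,223) and a tape roll at (240,242). Next I'll work out rough positions.

```bash
cat >> h.py <<'E'
from scipy.spatial.transform import Rotation as Ro
def plan(x,y,z,yaw=None,tcp=False):
    """grasp-point target (65 mm ahead of TCP), yaw deg = world direction of tool y (mod 180)"""
    o=robot.get_obs(); R=Ro.from_rotvec(o['orientation']).as_matrix(); p=np.array(o['tool_pos'])
    t=np.array([x,y,z+(0 if tcp else 65)]); d=R.T@(t-p)
    cur=np.degrees(np.arctan2(R[1,1],R[0,1])); tw=0
    if yaw is not None:
        a=(yaw-cur+90)%180-90; tw=-a   # tool z points down
        Rz=Ro.from_euler('z',a,degrees=True).as_matrix()
    print('pos',p.round(1),'yaw',cur.round(2),'tilt',np.degrees(np.arccos(-R[2,2])).round(2),'q6',round(o['q'][5],2),'t',round(o['time_s'],2))
    print(' shift first, units(0.04m):',(d/40).round(3),'twist units',round(tw/5,3), 'twisted first:',((Rz@R).T@(t-p)/40).round(3) if yaw is not None else '')
E
python3 - <<'E'
from h import *
im=load('scene0')
s=512/800
pts=dict(bs=(558,330,6),bsh=(562,311,30),bl=(547,405,6),blh=(550,383,30),bm=(616,385,6),bmh=(617,360,30),drh=(364,255,11),drt=(369,225,5),tray=(262,332,4),d1a=(375,310,12),d2a=(418,328,12),d3a=(476,345,12),d1c=(330,385,20),d2c=(378,405,20),d3c=(438,420,20),jar=(482,287,20),lou=(503,440,20),cell=(627,323,8),bin=(583,482,10),spool=(306,223,20),tape=(240,242,10))
for k,(u,v,z) in pts.items(): print(k,onz(im,u*s,v*s,z).round(0)[:2],dep(im,u*s,v*s).round(0))
I,Z=topmap(im,'')
C=cv2.resize(I,None,fx=.71,fy=.71,interpolation=cv2.INTER_AREA)
cv2.imwrite('pics/top0.png',cv2.dilate(I,np.ones((3,3)))[0:700,160:960])
plan(500,200,300,0)
E
```

```text
bs [401. 240.] [398. 240.   2.]
bsh [371. 236.] [381. 236.  41.]
bl [578. 272.] [579. 272.   8.]
blh [547. 264.] [553. 264.  38.]
bm [482. 378.] [482. 378.   7.]
bmh [444. 365.] [454. 364.  42.]
drh [ 383. -193.] [ 395. -187.   25.]
drt [ 289. -228.] [ 296. -225.   12.]
tray [ 650. -282.] [ 651. -281.    5.]
d1a [ 512. -105.] [ 514. -103.   15.]
d2a [517.  -9.] [520.  -9.  15.]
d3a [509. 107.] [507. 107.  10.]
d1c [712. -97.] [712. -97.  20.]
d2c [713.  -1.] [711.  -2.  17.]
d3c [697. 107.] [697. 107.  20.]
jar [370.  68.] [394.  74.  47.]
lou [688. 224.] [698. 225.  37.]
cell [325. 364.] [332. 363.  15.]
bin [703. 374.] [699. 374.   3.]
spool [ 357. -349.] [ 375. -337.   40.]
tape [ 461. -456.] [ 452. -464.   -2.]
pos [251.5 544.4 301.9] yaw 65.2 tilt 0.08 q6 -0.09 t 0.15
 shift first, units(0.04m): [-9.252 -5.213 -1.571] twist units 13.04 twisted first: [-8.61   6.211 -1.587]
```

View pics/top0.png

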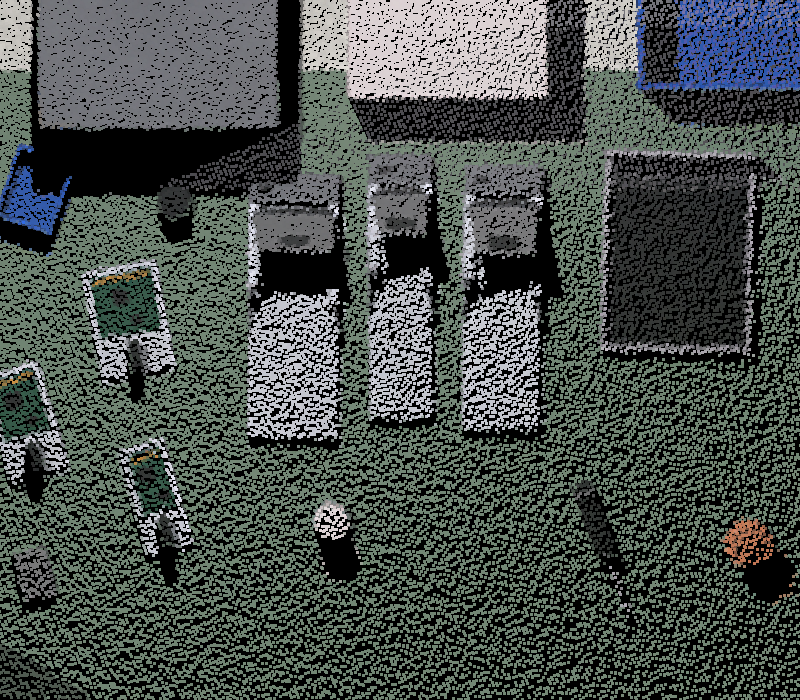

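The top map (x = 900−row, y = 400−col) is clear. The docks run along +x, at y≈−103 (m), 0 (s) and 105 (l). The boards point roughly +x with a 10–20° yaw. One driver is at (600,530) with its blade towards the robot. I'll move the wrist camera over the boards first.

```bash
python3 -c "
from h import *
plan(430,300,300,90)"
```

```text
pos [251.5 544.4 301.9] yaw 65.2 tilt 0.08 q6 -0.09 t 0.15
 shift first, units(0.04m): [-6.614 -3.677 -1.572] twist units -4.96 twisted first: [-4.463 -6.112 -1.569]
```

```bash
python3 -m jog '[{"dz":-0.5,"twist":-1},{"dz":-0.5,"twist":-1},{"dz":-0.5,"twist":-1},{"twist":-1},{"twist":-1},{"dx":-0.7,"dy":-0.9},{"dx":-0.7,"dy":-0.9},{"dx":-0.7,"dy":-0.9},{"dx":-0.7,"dy":-0.9},{"dx":-0.7,"dy":-0.9},{"dx":-0.7,"dy":-0.9},{"dx":-0.3,"dy":-0.7}]' 20
python3 -m jog '[{},{},{}]'
python3 - <<'E'
from h import *
im=grab('wrist','w1'); plan(430,300,300,90)
cv2.imwrite('pics/w1b.png',cv2.resize(cv2.imread('pics/w1.png'),(800,600),interpolation=cv2.INTER_CUBIC))
plan(430,0,300,90)
E
```

```text
pos [251.5 544.4 302.1] yaw 65.2 tilt 0.07 q6 -0.09 t 0.2
 shift first, units(0.04m): [-6.614 -3.678 -1.569] twist units -4.96 twisted first: [-4.462 -6.113 -1.566]
pos [251.5 544.4 302.1] yaw 65.2 tilt 0.07 q6 -0.09 t 0.2
 shift first, units(0.04m): [ -9.759 -10.486  -1.562] twist units -4.96 twisted first: [ -4.462 -13.613  -1.558]invalid input at $[0]: expected keys dx, dy, dz, twist, gripper
invalid input at $[0]: expected keys dx, dy, dz, twist, gripper
```

View pics/w1b.png

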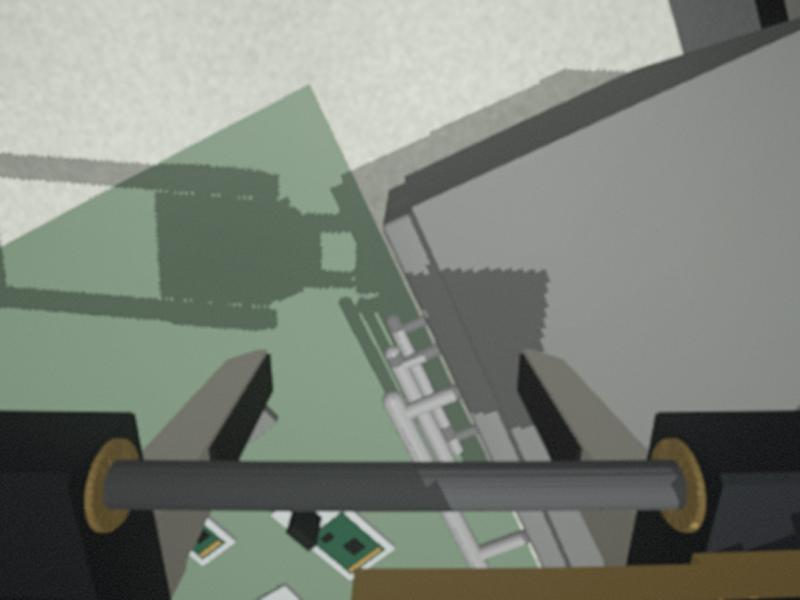

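The arm did not move because every key is required in each row. The picture also shows that the wrist camera sees the ground about 80 mm on the tool's +x side.

```bash
python3 -m jog '[{"dx":0,"dy":0,"dz":-0.5,"twist":-1,"gripper":1},{"dx":0,"dy":0,"dz":-0.5,"twist":-1,"gripper":1},{"dx":0,"dy":0,"dz":-0.5,"twist":-1,"gripper":1},{"dx":0,"dy":0,"dz":-0.5,"twist":-1,"gripper":1},{"dx":0,"dy":0,"dz":0,"twist":-1,"gripper":1},{"dx":-0.7,"dy":-0.7,"dz":0,"twist":0,"gripper":1},{"dx":-0.7,"dy":-0.7,"dz":0,"twist":0,"gripper":1},{"dx":-0.7,"dy":-0.7,"dz":0,"twist":0,"gripper":1},{"dx":-0.7,"dy":-0.7,"dz":0,"twist":0,"gripper":1},{"dx":-0.7,"dy":-0.7,"dz":0,"twist":0,"gripper":1},{"dx":-0.7,"dy":-0.7,"dz":0,"twist":0,"gripper":1},{"dx":-0.7,"dy":-0.7,"dz":0,"twist":0,"gripper":1}]' 20
python3 -m jog '[{"dx":-0.7,"dy":-0.7,"dz":0,"twist":0,"gripper":1},{"dx":-0.7,"dy":-0.7,"dz":0,"twist":0,"gripper":1},{"dx":-0.7,"dy":0,"dz":0,"twist":0,"gripper":1},{"dx":0,"dy":0,"dz":0,"twist":0,"gripper":1},{"dx":0,"dy":0,"dz":0,"twist":0,"gripper":1}]'
python3 - <<'E'
from h import *
im=grab('wrist','w1'); plan(560,-20,335,90)
cv2.imwrite('pics/w1b.png',cv2.resize(cv2.imread('pics/w1.png'),(800,600),interpolation=cv2.INTER_CUBIC))
E
```

```text
time_s: 1.2
tool_pos: [449.3, 347.8, 382.7]
orientation: [0.006, -3.142, 0.0]
contact_force: [0.2, 0.5, 0.3]
width: 0.998
finger_force: 0.0
time_s: 1.62
tool_pos: [533.5, 292.7, 381.4]
orientation: [0.002, -3.14, 0.001]
contact_force: [-0.5, 0.7, -0.6]
width: 0.997
finger_force: 0.0
pos [532.6 293.5 382. ] yaw 90.15 tilt 0.09 q6 -1.15 t 1.67
 shift first, units(0.04m): [-0.664 -7.838 -0.449] twist units 0.03 twisted first: [-0.684 -7.837 -0.449]
```

View pics/w1b.png

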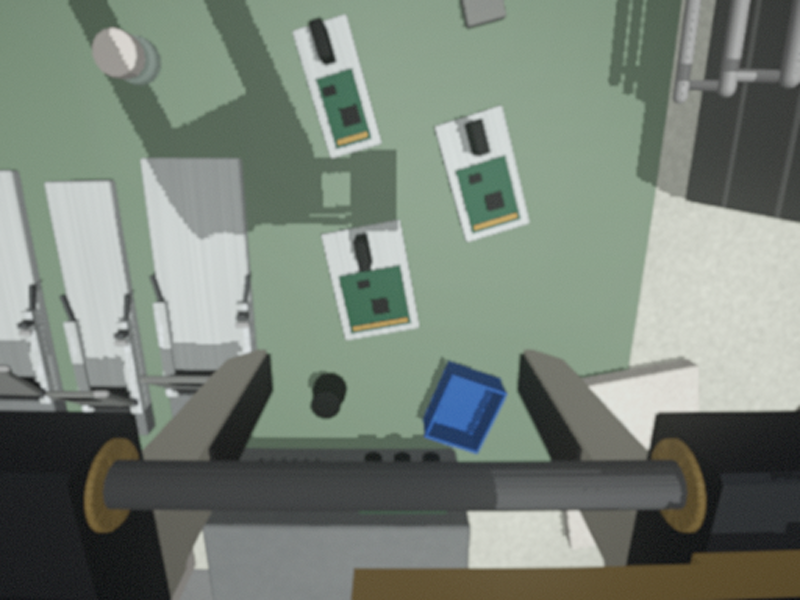

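The picture shows all three carriers with their corners clear: wide (322,235)-(400,222)-(418,327)-(347,338), narrow (293,30)-(346,15)-(381,142)-(333,158), middle (436,124)-(502,107)-(528,222)-(467,240). The loupe is at (328,393) and the bin at (465,405). Next I'll compute poses and move over the docks.

```bash
cat >> h.py <<'E'
def rect(im,cs,z,sc=.64,zt=None):
    P=np.array([onz(im,u*sc,v*sc,z)[:2] for u,v in cs]); # order rearL(-y img left), rearR, frontR, frontL
    c=P.mean(0); ax=(P[2]+P[3]-P[0]-P[1])/2; L=np.linalg.norm(ax); W=np.linalg.norm(P[1]+P[2]-P[0]-P[3])/2
    a=np.arctan2(ax[1],ax[0]); return c,np.degrees(a),L,W
E
cat > b.py <<'E'
from h import *
im=load('w1')
B=dict(l=[(322,235),(400,222),(418,327),(347,338)],s=[(293,30),(346,15),(381,142),(333,158)],m=[(436,124),(502,107),(528,222),(467,240)])
for k,cs in B.items():
    c,a,L,W=rect(im,cs,6); d=np.array([np.cos(np.radians(a)),np.sin(np.radians(a))]); h=c-35*d
    print(k,'c',c.round(1),'a',a.round(1),'LW',L.round(1),W.round(1),'handle',h.round(1), 'depths',[dep(im,u*.64,v*.64)[2].round(1) for u,v in [np.mean(cs,0)]])
# handle tops by depth
P=cloud(im).reshape(-1,3)
for k,cs in B.items():
    c,a,L,W=rect(im,cs,6); d=np.array([np.cos(np.radians(a)),np.sin(np.radians(a))]);h=c-35*d
    m=(np.hypot(P[:,0]-h[0],P[:,1]-h[1])<28)&(P[:,2]>36)&(P[:,2]<50); print(k,'handle top',m.sum(),np.median(P[m],0).round(1))
E
python3 b.py
python3 -m jog '[{"dx":0,"dy":-0.98,"dz":0,"twist":0,"gripper":1},{"dx":0,"dy":-0.98,"dz":0,"twist":0,"gripper":1},{"dx":0,"dy":-0.98,"dz":0,"twist":0,"gripper":1},{"dx":-0.5,"dy":-0.98,"dz":0,"twist":0,"gripper":1},{"dx":-0.5,"dy":-0.98,"dz":0,"twist":0,"gripper":1},{"dx":-0.5,"dy":-0.98,"dz":0,"twist":0,"gripper":1},{"dx":-0.8,"dy":-0.98,"dz":0,"twist":0,"gripper":1},{"dx":-0.8,"dy":-0.98,"dz":0,"twist":0,"gripper":1},{"dx":0,"dy":0,"dz":0,"twist":0,"gripper":1},{"dx":0,"dy":0,"dz":0,"twist":0,"gripper":1}]'
python3 - <<'E'
from h import *
im=grab('wrist','w2'); plan(560,-20,335,90)
cv2.imwrite('pics/w2b.png',cv2.resize(cv2.imread('pics/w2.png'),(800,600),interpolation=cv2.INTER_CUBIC))
E
```

```text
l c [579.9 270.7] a 10.7 LW 107.6 74.2 handle [545.5 264.2] depths [np.float64(7.0)]
s c [402.6 243.4] a 16.0 LW 109.5 46.6 handle [369.  233.7] depths [np.float64(6.0)]
m c [477.1 374.8] a 17.0 LW 108.6 60.0 handle [443.7 364.6] depths [np.float64(6.5)]
l handle top 188 [544.  263.2  41.7]
s handle top 248 [369.7 233.1  41.2]
m handle top 233 [444.6 363.3  41.5]
time_s: 2.5
tool_pos: [643.2, -0.2, 381.7]
orientation: [0.003, -3.14, -0.0]
contact_force: [-0.4, -0.1, 0.0]
width: 0.997
finger_force: 0.0
pos [642.8   1.1 382.4] yaw 90.21 tilt 0.07 q6 -1.65 t 2.55
 shift first, units(0.04m): [ 2.071 -0.521 -0.438] twist units 0.041 twisted first: [ 2.069 -0.528 -0.438]
```

View pics/w2b.png

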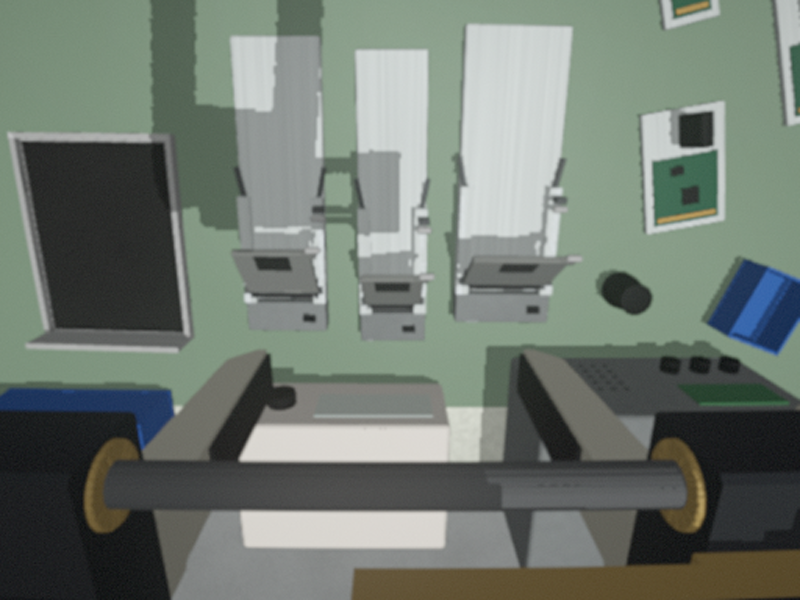

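The picture shows docks m (apron rear corners 231,37 / 321,37), s (355,50 / 428,50) and l (465,25 / 573,28). Their back blocks are at (248,330)-(327,328), (361,340)-(425,338) and (456,320)-(547,322). All the covers are open. The tray floor is about (22,143), (165,140), (185,328), (48,328) with the tall wall at far +x.

```bash
cat > d.py <<'E'
from h import *
im=load('w2')
D=dict(m=[(231,37),(321,37),(238,165),(321,165),(248,330),(327,328)],s=[(355,50),(428,50),(357,180),(427,180),(361,340),(425,338)],l=[(465,25),(573,28),(461,155),(560,160),(456,320),(547,322)])
for k,p in D.items():
    zb=np.median([dep(im,(p[4][0]*t+p[5][0]*(1-t))*.64,(p[4][1]-12)*.64)[2] for t in (.2,.5,.7)]);za=np.median([dep(im,p[0][0]*.64+6+i,p[0][1]*.64+8)[2] for i in range(12)])
    P=[onz(im,u*.64,v*.64,12 if i<4 else zb)[:2] for i,(u,v) in enumerate(p)]
    a,b,c=(P[0]+P[1])/2,(P[2]+P[3])/2,(P[4]+P[5])/2
    an=lambda d:np.degrees(np.arctan2(d[1],d[0])).round(2)
    ang=np.radians(an(c-a)); d=np.array([np.cos(ang),np.sin(ang)]); o=a+135*d
    print(k,'za',za.round(1),'zb',zb.round(1),'width',np.linalg.norm(P[0]-P[1]).round(1),np.linalg.norm(P[2]-P[3]).round(1),np.linalg.norm(P[4]-P[5]).round(1),'len',np.linalg.norm(c-a).round(1),'ang',an(b-a),an(c-a),'origin',o.round(1))
    print('   preslide board at',(o-85*d).round(1),'handle',(o-120*d).round(1),'home handle',(o-15*d).round(1),'edge-shut',(o+30*d).round(1))
t=[(22,143),(165,140),(185,328),(48,328)]
print('tray',rect(im,t,4))
# handle of board_l from this second view, plate corners
print('l2',rect(im,[(640,117),(722,101),(724,216),(648,233)],6))
E
python3 d.py; python3 - <<'E'
from h import *
im=load('scene0')
I,Z=topmap(im,'')
E
```

```text
m za 11.5 zb 20.5 width 76.7 75.5 78.0 len 261.5 ang -1.79 -0.79 origin [ 607.1 -102.8]
   preslide board at [ 522.1 -101.6] handle [ 487.1 -101.2] home handle [ 592.1 -102.6] edge-shut [ 637.1 -103.2]
s za 11.2 zb 19.6 width 62.2 63.8 63.2 len 261.7 ang 0.31 0.39 origin [617.5  -1.9]
   preslide board at [532.5  -2.5] handle [497.5  -2.7] home handle [602.5  -2. ] edge-shut [647.5  -1.7]
l za 11.6 zb 20.7 width 91.8 90.1 89.2 len 261.2 ang -0.09 -0.03 origin [598.4 105. ]
   preslide board at [513.4 105. ] handle [478.4 105. ] home handle [583.4 105. ] edge-shut [628.4 104.9]
tray (array([ 648.1024177 , -281.96323898]), np.float64(-2.4468647838597573), np.float64(183.77957683474165), np.float64(140.26016593776285))
l2 (array([579.15477768, 268.86849703]), np.float64(12.00258192064834), np.float64(106.66276106769605), np.float64(74.47945662678765))
```

```bash
python3 -c "
from h import *
plan(544.5,263.5,33,101)"
```

```text
pos [642.8   1.1 382.4] yaw 90.21 tilt 0.07 q6 -1.65 t 2.55
 shift first, units(0.04m): [2.426 6.563 7.116] twist units -2.159 twisted first: [1.153 6.903 7.115]
```

```bash
python3 -m jog '[{"dx":0.3,"dy":0.82,"dz":0.5,"twist":0,"gripper":0},{"dx":0.3,"dy":0.82,"dz":0.5,"twist":0,"gripper":0},{"dx":0.3,"dy":0.82,"dz":0.5,"twist":0,"gripper":0},{"dx":0.3,"dy":0.82,"dz":0.5,"twist":0,"gripper":0},{"dx":0.3,"dy":0.82,"dz":0.5,"twist":0,"gripper":0},{"dx":0.3,"dy":0.82,"dz":0.5,"twist":0,"gripper":0},{"dx":0.3,"dy":0.82,"dz":0.5,"twist":0,"gripper":0},{"dx":0.3,"dy":0.82,"dz":0.5,"twist":0,"gripper":0},{"dx":0,"dy":0,"dz":0.6,"twist":-0.72,"gripper":0},{"dx":0,"dy":0,"dz":0.6,"twist":-0.72,"gripper":0},{"dx":0,"dy":0,"dz":0,"twist":-0.72,"gripper":0},{"dx":0,"dy":0,"dz":0,"twist":0,"gripper":0}]'
python3 -c "
from h import *
plan(544.5,263.5,33,101)"
```

```text
time_s: 3.55
tool_pos: [543.3, 264.4, 173.6]
orientation: [0.311, -3.123, 0.001]
contact_force: [0.2, -0.1, 1.0]
width: 0.5
finger_force: 0.0
pos [543.3 264.4 173.6] yaw 101.38 tilt 0.15 q6 -1.4 t 3.55
 shift first, units(0.04m): [-0.031 -0.027  1.89 ] twist units 0.075 twisted first: [-0.031 -0.027  1.89 ]
```

```bash
python3 -m jog '[{"dx":0,"dy":0,"dz":0.8,"twist":0,"gripper":0},{"dx":0,"dy":0,"dz":0.7,"twist":0,"gripper":0},{"dx":-0.03,"dy":-0.02,"dz":0.4,"twist":0,"gripper":0},{"dx":0,"dy":0,"dz":0,"twist":0,"gripper":-1},{"dx":0,"dy":0,"dz":0,"twist":0,"gripper":-1},{"dx":0,"dy":0,"dz":0,"twist":0,"gripper":-1},{"dx":0,"dy":0,"dz":0,"twist":0,"gripper":-1},{"dx":0,"dy":0,"dz":0,"twist":0,"gripper":-1},{"dx":0,"dy":0,"dz":-0.4,"twist":0,"gripper":-1},{"dx":0,"dy":0,"dz":-0.5,"twist":0,"gripper":-1},{"dx":0,"dy":0,"dz":-0.4,"twist":0,"gripper":-1},{"dx":0,"dy":0,"dz":0,"twist":0,"gripper":-1}]' 30
python3 -c "
from h import *
plan(478.4,105,53,90)"
```

```text
time_s: 4.55
tool_pos: [549.9, 263.0, 155.8]
orientation: [-0.3, 3.12, 0.003]
contact_force: [0.5, 0.3, -1.6]
width: 0.128
finger_force: 30.0
pos [549.9 263.  155.8] yaw 100.99 tilt 0.43 q6 -1.4 t 4.55
 shift first, units(0.04m): [ 2.514 -3.539  0.922] twist units 2.198 twisted first: [ 1.793 -3.951  0.927]
```

```bash
python3 -m jog '[{"dx":0,"dy":0,"dz":0,"twist":0.74,"gripper":-1},{"dx":0,"dy":0,"dz":0,"twist":0.74,"gripper":-1},{"dx":0,"dy":0,"dz":0,"twist":0.72,"gripper":-1},{"dx":0.3,"dy":-0.65,"dz":0,"twist":0,"gripper":-1},{"dx":0.3,"dy":-0.65,"dz":0,"twist":0,"gripper":-1},{"dx":0.3,"dy":-0.65,"dz":0,"twist":0,"gripper":-1},{"dx":0.3,"dy":-0.65,"dz":0,"twist":0,"gripper":-1},{"dx":0.3,"dy":-0.65,"dz":0,"twist":0,"gripper":-1},{"dx":0.3,"dy":-0.65,"dz":0,"twist":0,"gripper":-1},{"dx":0,"dy":0,"dz":0,"twist":0,"gripper":-1},{"dx":0,"dy":0,"dz":0,"twist":0,"gripper":-1}]'
python3 - <<'E'
from h import *
plan(478.4,105,45,90)
im=grab('scene','s1');im2=grab('side','s2'); 
u,v=proj(im,[500,105,30]); u,v=int(u),int(v); print(u,v)
a=cv2.resize(cv2.imread('pics/s1.png')[v-50:v+50,u-65:u+65],(520,400),interpolation=cv2.INTER_CUBIC)
cv2.imwrite('pics/s1b.png',a)
E
```

```text
time_s: 5.47
tool_pos: [474.9, 105.0, 150.3]
orientation: [-0.004, -3.141, -0.0]
contact_force: [0.9, -0.1, -1.7]
width: 0.124
finger_force: 30.0
pos [474.9 105.  150.3] yaw 89.86 tilt 0.01 q6 -1.46 t 5.47
 shift first, units(0.04m): [-0.087  0.     1.008] twist units -0.028 twisted first: [-0.087 -0.     1.008]
305 214
```

View pics/s1b.png

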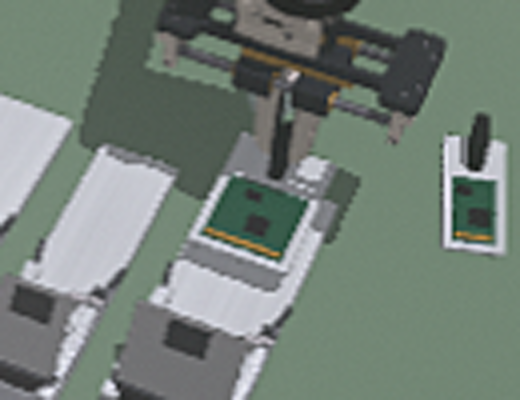

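The wide carrier is held straight above the wide dock's apron (green board at 255,215 in the crop). I'll lower it and start sliding.

```bash
python3 -m jog '[{"dx":0,"dy":0,"dz":0.4,"twist":0,"gripper":-1},{"dx":0,"dy":0,"dz":0.4,"twist":0,"gripper":-1},{"dx":0,"dy":0,"dz":0.12,"twist":0,"gripper":-1},{"dx":0,"dy":0,"dz":0.03,"twist":0,"gripper":-1},{"dx":0,"dy":0,"dz":0.03,"twist":0,"gripper":-1},{"dx":0,"dy":0,"dz":0,"twist":0,"gripper":-1}]'
python3 -m jog '[{"dx":-0.2,"dy":0,"dz":0,"twist":0,"gripper":-1},{"dx":-0.2,"dy":0,"dz":0,"twist":0,"gripper":-1},{"dx":-0.2,"dy":0,"dz":0,"twist":0,"gripper":-1},{"dx":-0.2,"dy":0,"dz":0,"twist":0,"gripper":-1},{"dx":0,"dy":0,"dz":0,"twist":0,"gripper":-1}]'
```

```text
time_s: 6.07
tool_pos: [478.2, 107.3, 115.7]
orientation: [-0.003, 3.137, 0.0]
contact_force: [-11.8, -3.6, 32.9]
width: 0.133
finger_force: 30.0
time_s: 6.48
tool_pos: [508.7, 107.4, 114.0]
orientation: [0.002, -3.141, -0.0]
contact_force: [-12.9, -1.6, 25.0]
width: 0.123
finger_force: 30.0
```

```bash
python3 -m jog '[{"dx":0,"dy":0,"dz":-0.08,"twist":0,"gripper":-1},{"dx":0,"dy":0,"dz":0,"twist":0,"gripper":-1},{"dx":-0.1,"dy":0,"dz":0,"twist":0,"gripper":-1},{"dx":-0.1,"dy":0,"dz":0,"twist":0,"gripper":-1},{"dx":0,"dy":0,"dz":0,"twist":0,"gripper":-1}]'
python3 -c "
from h import *
plan(583.4,105,50,90)"
```

```text
time_s: 6.9
tool_pos: [516.0, 106.2, 114.3]
orientation: [0.0, -3.142, 0.0]
contact_force: [0.5, -1.5, -1.6]
width: 0.126
finger_force: 30.0
pos [516.  106.2 114.3] yaw 90.01 tilt 0.01 q6 -1.47 t 6.9
 shift first, units(0.04m): [-1.684 -0.03  -0.017] twist units 0.003 twisted first: [-1.684 -0.03  -0.017]
```

```bash
python3 -m jog '[{"dx":-0.15,"dy":-0.03,"dz":0.015,"twist":0,"gripper":-1},{"dx":-0.15,"dy":0,"dz":0,"twist":0,"gripper":-1},{"dx":-0.15,"dy":0,"dz":0,"twist":0,"gripper":-1},{"dx":-0.15,"dy":0,"dz":0,"twist":0,"gripper":-1},{"dx":0,"dy":0,"dz":0,"twist":0,"gripper":-1}]'
python3 -m jog '[{"dx":-0.15,"dy":0,"dz":0,"twist":0,"gripper":-1},{"dx":-0.15,"dy":0,"dz":0,"twist":0,"gripper":-1},{"dx":-0.15,"dy":0,"dz":0,"twist":0,"gripper":-1},{"dx":-0.15,"dy":0,"dz":0,"twist":0,"gripper":-1},{"dx":0,"dy":0,"dz":0,"twist":0,"gripper":-1}]'
```

```text
time_s: 7.32
tool_pos: [540.8, 104.9, 114.3]
orientation: [0.0, 3.14, 0.0]
contact_force: [0.2, 0.4, -1.4]
width: 0.13
finger_force: 30.0
time_s: 7.73
tool_pos: [564.7, 104.8, 114.3]
orientation: [0.0, 3.14, 0.0]
contact_force: [0.4, 0.7, -0.3]
width: 0.123
finger_force: 30.0
```

```bash
python3 -m jog '[{"dx":-0.12,"dy":0,"dz":0,"twist":0,"gripper":-1},{"dx":-0.12,"dy":0,"dz":0,"twist":0,"gripper":-1},{"dx":-0.12,"dy":0,"dz":0,"twist":0,"gripper":-1},{"dx":0,"dy":0,"dz":0,"twist":0,"gripper":-1}]'
python3 -m jog '[{"dx":-0.08,"dy":0,"dz":0,"twist":0,"gripper":-1},{"dx":-0.08,"dy":0,"dz":0,"twist":0,"gripper":-1},{"dx":0,"dy":0,"dz":0,"twist":0,"gripper":-1}]'
```

```text
time_s: 8.07
tool_pos: [578.8, 104.8, 114.3]
orientation: [0.0, 3.141, 0.0]
contact_force: [0.3, 0.1, -0.4]
width: 0.13
finger_force: 30.0
time_s: 8.32
tool_pos: [584.8, 104.8, 114.2]
orientation: [0.0, 3.141, 0.0]
contact_force: [-0.5, 0.2, -1.2]
width: 0.127
finger_force: 30.0
```

```bash
python3 -m jog '[{"dx":-0.08,"dy":0,"dz":0,"twist":0,"gripper":-1},{"dx":-0.05,"dy":0,"dz":0,"twist":0,"gripper":-1},{"dx":0,"dy":0,"dz":0,"twist":0,"gripper":-1}]'
python3 -m jog '[{"dx":-0.05,"dy":0,"dz":0,"twist":0,"gripper":-1},{"dx":-0.05,"dy":0,"dz":0,"twist":0,"gripper":-1},{"dx":0,"dy":0,"dz":0,"twist":0,"gripper":-1}]'
```

```text
time_s: 8.57
tool_pos: [587.5, 105.2, 113.9]
orientation: [0.0, -3.136, -0.0]
contact_force: [-13.6, 1.2, 9.9]
width: 0.129
finger_force: 30.0
time_s: 8.82
tool_pos: [589.3, 105.2, 113.6]
orientation: [0.001, -3.13, 0.0]
contact_force: [-26.5, -0.1, 18.7]
width: 0.124
finger_force: 30.0
```

The carrier is against the stop, with x-force rising at 587. I'll release, rise and shut the gripper, and measure the covers' edges from the stored depth.

```bash
python3 -m jog '[{"dx":0.08,"dy":0,"dz":0,"twist":0,"gripper":-1},{"dx":0,"dy":0,"dz":0,"twist":0,"gripper":-0.3},{"dx":0,"dy":0,"dz":0,"twist":0,"gripper":-0.3},{"dx":0,"dy":0,"dz":0,"twist":0,"gripper":-0.3},{"dx":0,"dy":0,"dz":-0.5,"twist":0,"gripper":-0.3},{"dx":0,"dy":0,"dz":-0.8,"twist":0,"gripper":-0.3},{"dx":0,"dy":0,"dz":-0.8,"twist":0,"gripper":-1},{"dx":0,"dy":0,"dz":0,"twist":0,"gripper":-1},{"dx":0,"dy":0,"dz":0,"twist":0,"gripper":-1},{"dx":0,"dy":0,"dz":0,"twist":0,"gripper":-1}]'
python3 - <<'E'
from h import *
for t in('w2','scene0'):
  P=cloud(load(t)).reshape(-1,3)
  for k,(ox,oy) in dict(m=(607,-103),s=(617.5,-2),l=(598.4,105)).items():
    m=(abs(P[:,1]-oy)<22)&(P[:,2]>30)&(P[:,2]<110)&(P[:,0]>ox+20)&(P[:,0]<ox+85); q=P[m]; r=q[q[:,2]>np.percentile(q[:,2],80)]
    a=np.degrees(np.polyfit(q[:,0],q[:,2],1)[0]) if len(q)>5 else 0
    print(t,k,m.sum(),'top',r.mean(0).round(1), 'rel x',(r.mean(0)[0]-ox).round(1),'angle',np.arctan2(r.mean(0)[2]-26,ox+85-r.mean(0)[0]).round(2))
plan(662,105,80+19,90)
E
```

```text
time_s: 9.65
tool_pos: [590.5, 104.8, 198.1]
orientation: [0.0, 3.141, 0.0]
contact_force: [0.5, -0.0, 0.2]
width: 0.11
finger_force: 0.0
w2 m 881 top [ 648.2 -103.1   66.2] rel x 41.2 angle 0.74
w2 s 585 top [667.2  -1.8  74.5] rel x 49.7 angle 0.94
w2 l 573 top [650.5 104.8  76.2] rel x 52.1 angle 0.99
scene0 m 304 top [ 651.6 -102.4   64.7] rel x 44.6 angle 0.76
scene0 s 307 top [670.4  -1.1  73.1] rel x 52.9 angle 0.97
scene0 l 320 top [653.7 105.4  75. ] rel x 55.3 angle 1.03
pos [590.5 104.8 198.1] yaw 90.0 tilt 0.04 q6 -1.48 t 9.65
 shift first, units(0.04m): [-1.787  0.005  0.853] twist units -0.001 twisted first: [-1.787  0.005  0.853]
```

```bash
python3 -m jog '[{"dx":-0.6,"dy":0,"dz":0,"twist":0,"gripper":-1},{"dx":-0.6,"dy":0,"dz":0,"twist":0,"gripper":-1},{"dx":-0.59,"dy":0,"dz":0,"twist":0,"gripper":-1},{"dx":0,"dy":0,"dz":0.4,"twist":0,"gripper":-1},{"dx":0,"dy":0,"dz":0.3,"twist":0,"gripper":-1},{"dx":0,"dy":0,"dz":0.15,"twist":0,"gripper":-1},{"dx":0.1,"dy":0,"dz":0.12,"twist":0,"gripper":-1},{"dx":0.1,"dy":0,"dz":0.13,"twist":0,"gripper":-1},{"dx":0.1,"dy":0,"dz":0.13,"twist":0,"gripper":-1}]'
python3 -m jog '[{"dx":0.1,"dy":0,"dz":0.11,"twist":0,"gripper":-1},{"dx":0.1,"dy":0,"dz":0.11,"twist":0,"gripper":-1},{"dx":0.1,"dy":0,"dz":0.11,"twist":0,"gripper":-1},{"dx":0.04,"dy":0,"dz":0.18,"twist":0,"gripper":-1},{"dx":0.04,"dy":0,"dz":0.18,"twist":0,"gripper":-1},{"dx":0.02,"dy":0,"dz":0.13,"twist":0,"gripper":-1},{"dx":0.02,"dy":0,"dz":0.12,"twist":0,"gripper":-1},{"dx":0,"dy":0,"dz":0,"twist":0,"gripper":-1}]'
```

```text
time_s: 10.4
tool_pos: [649.0, 105.0, 148.5]
orientation: [0.0, -3.141, 0.0]
contact_force: [-0.6, -0.2, 1.1]
width: 0.009
finger_force: 0.5
time_s: 11.07
tool_pos: [633.3, 105.0, 113.7]
orientation: [-0.0, 3.141, -0.0]
contact_force: [-10.8, -1.1, 20.7]
width: 0.002
finger_force: 10.3
```

```bash
python3 -m jog '[{"dx":0,"dy":0,"dz":0.06,"twist":0,"gripper":-1},{"dx":0,"dy":0,"dz":0,"twist":0,"gripper":-1},{"dx":0,"dy":0,"dz":-0.5,"twist":0,"gripper":-1},{"dx":0,"dy":0,"dz":-0.8,"twist":0,"gripper":-1},{"dx":0.5,"dy":0,"dz":-0.8,"twist":0,"gripper":-1},{"dx":0.5,"dy":0,"dz":-0.8,"twist":0,"gripper":0},{"dx":0,"dy":0,"dz":0,"twist":0,"gripper":0},{"dx":0,"dy":0,"dz":0,"twist":0,"gripper":0}]'
python3 - <<'E'
from h import *
im=grab('scene','s3'); P=cloud(im).reshape(-1,3)
for y in (105,-2):
  m=(abs(P[:,1]-y)<25)&(P[:,0]>560)&(P[:,0]<690)&(P[:,2]<80); q=P[m]
  for x in range(560,690,10): r=q[abs(q[:,0]-x)<5]; print(x,len(r),np.median(r[:,2]).round(1) if len(r) else '',end=' | ')
  print()
plan(444.3,363.9,33,107)
u,v=[int(t) for t in proj(im,[620,105,30])]
cv2.imwrite('pics/s3b.png',cv2.resize(cv2.imread('pics/s3.png')[v-60:v+60,u-80:u+80],(640,480),interpolation=cv2.INTER_CUBIC))
E
```

```text
time_s: 11.73
tool_pos: [594.0, 105.1, 227.7]
orientation: [-0.0, 3.136, 0.001]
contact_force: [0.6, 0.7, -0.1]
width: 0.172
finger_force: 0.0
560 13 18.8 | 570 45 19.2 | 580 54 20.2 | 590 65 20.4 | 600 67 19.6 | 610 39 19.3 | 620 25 30.0 | 630 49 30.9 | 640 59 30.5 | 650 54 29.8 | 660 59 29.6 | 670 51 29.6 | 680 72 28.6 | 
560 27 12.8 | 570 50 12.5 | 580 40 12.3 | 590 48 12.6 | 600 47 12.6 | 610 42 13.4 | 620 31 14.6 | 630 11 21.9 | 640 7 14.8 | 650 4 14.8 | 660 10 69.0 | 670 79 71.9 | 680 104 61.0 | 
pos [593.3 104.9 225.5] yaw 90.01 tilt 0.1 q6 -1.48 t 11.78
 shift first, units(0.04m): [3.731 6.475 3.181] twist units -3.398 twisted first: [1.676 7.281 3.185]
```

View pics/s3b.png

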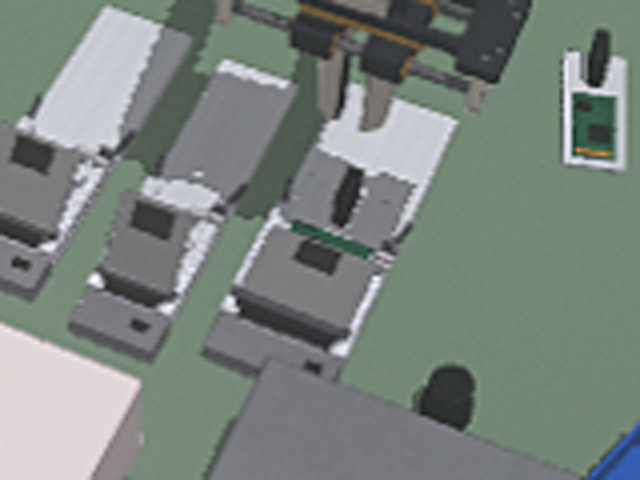

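The wide carrier is home and its cover lies flat at about 30 mm (crop 300,270). I'll check that the other carriers haven't moved, then fetch the middle one.

```bash
cat > chk.py <<'E'
from h import *
import sys
im0=load('scene0'); im=load(sys.argv[1]) if len(sys.argv)>1 else grab('scene','chk')
P0=cloud(im0).reshape(-1,3);P=cloud(im).reshape(-1,3)
for k,c in dict(s=(369.5,233.5),m=(444.5,364)).items():
  for Q in(P0,P):
    m=(np.hypot(Q[:,0]-c[0],Q[:,1]-c[1])<50)&(Q[:,2]>30)&(Q[:,2]<50); print(k,m.sum(),Q[m].mean(0).round(1) if m.any() else '')
for Q in(P0,P):
    m=(np.hypot(Q[:,0]-383,Q[:,1]+193)<70)&(Q[:,2]>15)&(Q[:,2]<35); print('drv',m.sum(),Q[m].mean(0).round(1) if m.any() else '')
E
python3 chk.py s3
python3 -m jog '[{"dx":0.46,"dy":0.81,"dz":0,"twist":0,"gripper":0},{"dx":0.46,"dy":0.81,"dz":0,"twist":0,"gripper":0},{"dx":0.46,"dy":0.81,"dz":0,"twist":0,"gripper":0},{"dx":0.46,"dy":0.81,"dz":0,"twist":0,"gripper":0},{"dx":0.46,"dy":0.81,"dz":0,"twist":0,"gripper":0},{"dx":0.46,"dy":0.81,"dz":0.2,"twist":0,"gripper":0},{"dx":0.46,"dy":0.81,"dz":0.4,"twist":0,"gripper":0},{"dx":0.46,"dy":0.81,"dz":0.4,"twist":-0.8,"gripper":0},{"dx":0,"dy":0,"dz":0.4,"twist":-0.9,"gripper":0},{"dx":0,"dy":0,"dz":0,"twist":-0.9,"gripper":0},{"dx":0,"dy":0,"dz":0,"twist":-0.8,"gripper":0},{"dx":0,"dy":0,"dz":0,"twist":0,"gripper":0}]'
python3 -c "
from h import *
plan(444.3,363.9,35,107)"
```

```text
s 46 [371.3 234.8  39.8]
s 45 [371.2 234.7  40.3]
m 48 [447.9 364.2  39.6]
m 49 [448.2 364.3  39.5]
drv 125 [ 381.3 -192.6   21.8]
drv 124 [ 380.9 -192.7   22. ]
time_s: 12.78
tool_pos: [444.7, 363.7, 165.8]
orientation: [0.47, -3.102, 0.003]
contact_force: [-0.1, -0.2, 0.0]
width: 0.503
finger_force: 0.0
pos [444.7 363.7 165.8] yaw 107.23 tilt 0.27 q6 -1.28 t 12.78
 shift first, units(0.04m): [1.000e-03 1.000e-02 1.646e+00] twist units 0.047 twisted first: [1.000e-03 1.000e-02 1.646e+00]
```

```bash
python3 -m jog '[{"dx":0,"dy":0,"dz":0.7,"twist":0,"gripper":0},{"dx":0,"dy":0,"dz":0.6,"twist":0,"gripper":0},{"dx":0,"dy":0,"dz":0.35,"twist":0,"gripper":0},{"dx":0,"dy":0,"dz":0,"twist":0,"gripper":-1},{"dx":0,"dy":0,"dz":0,"twist":0,"gripper":-1},{"dx":0,"dy":0,"dz":0,"twist":0,"gripper":-1},{"dx":0,"dy":0,"dz":0,"twist":0,"gripper":-1},{"dx":0,"dy":0,"dz":0,"twist":0,"gripper":-1}]' 30
python3 -m jog '[{"dx":0,"dy":0,"dz":-0.4,"twist":0,"gripper":-1},{"dx":0,"dy":0,"dz":-0.7,"twist":0,"gripper":-1},{"dx":0,"dy":0,"dz":-0.4,"twist":0,"gripper":-1},{"dx":0,"dy":0,"dz":0,"twist":0,"gripper":-1}]'
python3 -c "
from h import *
plan(487.1,-101.2,80,89.2)"
```

```text
time_s: 13.45
tool_pos: [446.7, 364.6, 104.4]
orientation: [-0.463, 3.105, 0.002]
contact_force: [-0.2, 0.4, 0.4]
width: 0.188
finger_force: 0.0
time_s: 13.78
tool_pos: [448.1, 365.6, 168.2]
orientation: [-0.463, 3.1, 0.006]
contact_force: [1.0, 0.7, -1.9]
width: 0.126
finger_force: 30.0
pos [448.1 365.6 168.2] yaw 106.99 tilt 0.47 q6 -1.27 t 13.78
 shift first, units(0.04m): [  2.483 -11.447   0.533] twist units 3.558 twisted first: [ -1.133 -11.657   0.561]
```

```bash
python3 -m jog '[{"dx":0,"dy":0,"dz":-0.3,"twist":0.89,"gripper":-1},{"dx":0,"dy":0,"dz":-0.3,"twist":0.89,"gripper":-1},{"dx":0,"dy":0,"dz":0,"twist":0.89,"gripper":-1},{"dx":0,"dy":0,"dz":0,"twist":0.89,"gripper":-1},{"dx":-0.09,"dy":-0.9,"dz":0,"twist":0,"gripper":-1},{"dx":-0.09,"dy":-0.9,"dz":0,"twist":0,"gripper":-1},{"dx":-0.09,"dy":-0.9,"dz":0,"twist":0,"gripper":-1},{"dx":-0.09,"dy":-0.9,"dz":0,"twist":0,"gripper":-1},{"dx":-0.09,"dy":-0.9,"dz":0,"twist":0,"gripper":-1},{"dx":-0.09,"dy":-0.9,"dz":0,"twist":0,"gripper":-1},{"dx":-0.09,"dy":-0.9,"dz":0,"twist":0,"gripper":-1},{"dx":-0.09,"dy":-0.9,"dz":0,"twist":0,"gripper":-1}]'
python3 -m jog '[{"dx":-0.09,"dy":-0.9,"dz":0,"twist":0,"gripper":-1},{"dx":-0.09,"dy":-0.9,"dz":0,"twist":0,"gripper":-1},{"dx":-0.09,"dy":-0.9,"dz":0,"twist":0,"gripper":-1},{"dx":-0.09,"dy":-0.9,"dz":0,"twist":0,"gripper":-1},{"dx":-0.05,"dy":-0.8,"dz":0,"twist":0,"gripper":-1},{"dx":0,"dy":0,"dz":0,"twist":0,"gripper":-1},{"dx":0,"dy":0,"dz":0,"twist":0,"gripper":-1}]'
python3 -c "
from h import *
plan(487.1,-101.2,55,89.2)
im=grab('side','sd1')
u,v=[int(t) for t in proj(im,[510,-101,60])];print(u,v)
cv2.imwrite('pics/sd1b.png',cv2.resize(cv2.imread('pics/sd1.png')[v-50:v+50,u-65:u+65],(520,400),interpolation=cv2.INTER_CUBIC))
"
```

```text
time_s: 14.78
tool_pos: [470.0, 74.0, 186.1]
orientation: [-0.022, -3.141, 0.0]
contact_force: [1.4, 0.2, -2.1]
width: 0.125
finger_force: 30.0
time_s: 15.37
tool_pos: [484.1, -102.0, 186.1]
orientation: [-0.028, -3.141, -0.0]
contact_force: [0.4, 0.3, -1.7]
width: 0.125
finger_force: 30.0
pos [ 484.1 -102.   186.1] yaw 88.99 tilt 0.05 q6 -1.86 t 15.37
 shift first, units(0.04m): [-0.075  0.021  1.653] twist units -0.042 twisted first: [-0.075  0.02   1.653]
273 195
```

View pics/sd1b.png

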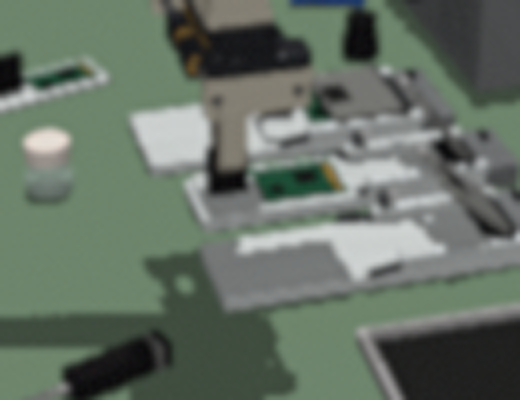

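The middle carrier is held level over its apron. I'll lower it to contact.

```bash
python3 -m jog '[{"dx":0,"dy":0.02,"dz":0.6,"twist":0,"gripper":-1},{"dx":0,"dy":0,"dz":0.6,"twist":0,"gripper":-1},{"dx":0,"dy":0,"dz":0.35,"twist":-0.04,"gripper":-1},{"dx":0,"dy":0,"dz":0,"twist":0,"gripper":-1}]'
python3 -m jog '[{"dx":0,"dy":0,"dz":0.05,"twist":0,"gripper":-1},{"dx":0,"dy":0,"dz":0,"twist":0,"gripper":-1}]'
```

```text
time_s: 15.75
tool_pos: [484.0, -97.9, 123.0]
orientation: [-0.013, -3.14, -0.001]
contact_force: [-0.0, 0.2, -1.8]
width: 0.128
finger_force: 30.0
time_s: 15.92
tool_pos: [484.4, -98.4, 122.4]
orientation: [-0.014, -3.141, -0.001]
contact_force: [0.5, -1.3, -1.5]
width: 0.126
finger_force: 30.0
```

```bash
python3 -m jog '[{"dx":0,"dy":0,"dz":0.05,"twist":0,"gripper":-1},{"dx":0,"dy":0,"dz":0,"twist":0,"gripper":-1}]'
```

```text
time_s: 16.08
tool_pos: [484.8, -98.8, 122.1]
orientation: [-0.015, -3.141, -0.001]
contact_force: [-5.4, 2.5, 9.5]
width: 0.128
finger_force: 30.0
```

```bash
python3 -m jog '[{"dx":-0.1,"dy":-0.02,"dz":-0.03,"twist":0,"gripper":-1},{"dx":-0.1,"dy":0,"dz":0,"twist":0,"gripper":-1},{"dx":-0.1,"dy":0,"dz":0,"twist":0,"gripper":-1},{"dx":0,"dy":0,"dz":0,"twist":0,"gripper":-1},{"dx":0,"dy":0,"dz":0,"twist":0,"gripper":-1}]'
python3 -c "
from h import *
plan(592.1,-102.6,57,89.2)"
```

```text
time_s: 16.5
tool_pos: [496.9, -100.6, 122.1]
orientation: [0.016, 3.141, -0.0]
contact_force: [1.2, 0.5, -0.6]
width: 0.125
finger_force: 30.0
pos [ 496.9 -100.6  122.1] yaw 89.41 tilt 0.01 q6 -1.86 t 16.5
 shift first, units(0.04m): [-2.38e+00 -2.60e-02  2.00e-03] twist units 0.042 twisted first: [-2.38e+00 -1.70e-02  2.00e-03]
```

```bash
python3 -m jog '[{"dx":-0.15,"dy":-0.02,"dz":0,"twist":0.04,"gripper":-1},{"dx":-0.15,"dy":0,"dz":0,"twist":0,"gripper":-1},{"dx":-0.15,"dy":0,"dz":0,"twist":0,"gripper":-1},{"dx":-0.15,"dy":0,"dz":0,"twist":0,"gripper":-1},{"dx":0,"dy":0,"dz":0,"twist":0,"gripper":-1}]'
python3 -m jog '[{"dx":-0.15,"dy":0,"dz":0,"twist":0,"gripper":-1},{"dx":-0.15,"dy":0,"dz":0,"twist":0,"gripper":-1},{"dx":-0.15,"dy":0,"dz":0,"twist":0,"gripper":-1},{"dx":-0.15,"dy":0,"dz":0,"twist":0,"gripper":-1},{"dx":0,"dy":0,"dz":0,"twist":0,"gripper":-1}]'
```

```text
time_s: 16.92
tool_pos: [521.8, -101.8, 122.2]
orientation: [0.022, 3.141, -0.0]
contact_force: [0.4, -0.4, -1.8]
width: 0.125
finger_force: 30.0
time_s: 17.33
tool_pos: [545.8, -102.1, 122.2]
orientation: [0.022, 3.14, -0.0]
contact_force: [0.5, -1.3, -1.8]
width: 0.127
finger_force: 30.0
```

```bash
python3 -m jog '[{"dx":-0.15,"dy":0,"dz":0,"twist":0,"gripper":-1},{"dx":-0.15,"dy":0,"dz":0,"twist":0,"gripper":-1},{"dx":-0.15,"dy":0,"dz":0,"twist":0,"gripper":-1},{"dx":-0.15,"dy":0,"dz":0,"twist":0,"gripper":-1},{"dx":0,"dy":0,"dz":0,"twist":0,"gripper":-1}]'
python3 -c "
from h import *
plan(592.1,-102.6,57,89.2)"
```

```text
time_s: 17.75
tool_pos: [569.8, -102.4, 122.2]
orientation: [0.022, 3.14, -0.0]
contact_force: [-0.1, -0.2, -1.5]
width: 0.123
finger_force: 30.0
pos [ 569.8 -102.4  122.2] yaw 89.21 tilt 0.07 q6 -1.82 t 17.75
 shift first, units(0.04m): [-0.558  0.003  0.005] twist units 0.002 twisted first: [-0.558  0.003  0.005]
```

```bash
python3 -m jog '[{"dx":-0.12,"dy":0,"dz":0,"twist":0,"gripper":-1},{"dx":-0.12,"dy":0,"dz":0,"twist":0,"gripper":-1},{"dx":-0.12,"dy":0,"dz":0,"twist":0,"gripper":-1},{"dx":-0.1,"dy":0,"dz":0,"twist":0,"gripper":-1},{"dx":0,"dy":0,"dz":0,"twist":0,"gripper":-1}]'
python3 -m jog '[{"dx":-0.08,"dy":0,"dz":0,"twist":0,"gripper":-1},{"dx":-0.06,"dy":0,"dz":0,"twist":0,"gripper":-1},{"dx":0,"dy":0,"dz":0,"twist":0,"gripper":-1}]'
```

```text
time_s: 18.17
tool_pos: [587.9, -102.7, 122.1]
orientation: [0.022, 3.141, -0.0]
contact_force: [1.2, -0.3, -0.0]
width: 0.127
finger_force: 30.0
time_s: 18.42
tool_pos: [591.4, -102.8, 122.1]
orientation: [-0.022, -3.137, -0.0]
contact_force: [-11.7, 0.0, 10.6]
width: 0.128
finger_force: 30.0
```

```bash
python3 -m jog '[{"dx":-0.06,"dy":0,"dz":0.01,"twist":0,"gripper":-1},{"dx":-0.05,"dy":0,"dz":0,"twist":0,"gripper":-1},{"dx":0,"dy":0,"dz":0,"twist":0,"gripper":-1}]'
```

```text
time_s: 18.67
tool_pos: [593.4, -102.8, 121.7]
orientation: [-0.022, -3.131, -0.001]
contact_force: [-26.7, 0.1, 22.5]
width: 0.122
finger_force: 30.0
```

```bash
python3 -m jog '[{"dx":0.08,"dy":0,"dz":-0.02,"twist":0,"gripper":-1},{"dx":0,"dy":0,"dz":0,"twist":0,"gripper":-0.3},{"dx":0,"dy":0,"dz":0,"twist":0,"gripper":-0.3},{"dx":0,"dy":0,"dz":0,"twist":0,"gripper":-0.3},{"dx":0,"dy":0,"dz":-0.5,"twist":0,"gripper":-0.3},{"dx":0,"dy":0,"dz":-0.7,"twist":0,"gripper":-0.3},{"dx":0,"dy":0,"dz":-0.7,"twist":0,"gripper":-1},{"dx":-0.6,"dy":0,"dz":0,"twist":0,"gripper":-1},{"dx":-0.6,"dy":0,"dz":0,"twist":0,"gripper":-1},{"dx":-0.5,"dy":0,"dz":0,"twist":0,"gripper":-1},{"dx":0,"dy":0,"dz":0,"twist":0,"gripper":-1},{"dx":0,"dy":0,"dz":0,"twist":0,"gripper":-1}]'
python3 -c "
from h import *
plan(661,-103,80+19,89.2)"
```

```text
time_s: 19.67
tool_pos: [662.5, -103.5, 198.0]
orientation: [-0.021, -3.141, -0.0]
contact_force: [0.1, -0.0, -0.1]
width: 0.011
finger_force: 0.0
pos [ 662.5 -103.5  198. ] yaw 89.23 tilt 0.01 q6 -1.79 t 19.67
 shift first, units(0.04m): [0.037 0.013 0.851] twist units 0.006 twisted first: [0.037 0.013 0.851]
```

```bash
python3 -m jog '[{"dx":0.04,"dy":0,"dz":0.5,"twist":0,"gripper":-1},{"dx":0.04,"dy":0,"dz":0.4,"twist":0,"gripper":-1},{"dx":0,"dy":0,"dz":0.2,"twist":0,"gripper":-1},{"dx":0.1,"dy":0,"dz":0.15,"twist":0,"gripper":-1},{"dx":0.1,"dy":0,"dz":0.15,"twist":0,"gripper":-1},{"dx":0.1,"dy":0,"dz":0.15,"twist":0,"gripper":-1},{"dx":0.04,"dy":0,"dz":0.18,"twist":0,"gripper":-1},{"dx":0.04,"dy":0,"dz":0.18,"twist":0,"gripper":-1},{"dx":0.02,"dy":0,"dz":0.13,"twist":0,"gripper":-1},{"dx":0.02,"dy":0,"dz":0.13,"twist":0,"gripper":-1},{"dx":0,"dy":0,"dz":0.06,"twist":0,"gripper":-1},{"dx":0,"dy":0,"dz":0,"twist":0,"gripper":-1}]'
```

```text
time_s: 20.67
tool_pos: [642.2, -103.6, 113.5]
orientation: [0.022, 3.141, -0.001]
contact_force: [-18.1, 3.0, 31.3]
width: 0.008
finger_force: 16.1
```

```bash
python3 -m jog '[{"dx":0,"dy":0,"dz":0.02,"twist":0,"gripper":-1},{"dx":0,"dy":0,"dz":0,"twist":0,"gripper":-1}]'
```

```text
time_s: 20.83
tool_pos: [642.2, -103.7, 113.4]
orientation: [0.021, 3.141, -0.001]
contact_force: [-21.2, 3.3, 37.9]
width: 0.007
finger_force: 18.7
```

```bash
python3 -m jog '[{"dx":0,"dy":0,"dz":-0.4,"twist":0,"gripper":-1},{"dx":0,"dy":0,"dz":-0.8,"twist":0,"gripper":-1},{"dx":0.3,"dy":0,"dz":-0.8,"twist":0,"gripper":-1},{"dx":0.6,"dy":0,"dz":-0.6,"twist":0,"gripper":0},{"dx":0.6,"dy":0.6,"dz":0,"twist":0,"gripper":0},{"dx":0.6,"dy":0.8,"dz":0,"twist":0,"gripper":0},{"dx":0,"dy":0,"dz":0,"twist":0,"gripper":0}]'
python3 - <<'E'
from h import *
im=grab('scene','chk'); P=cloud(im).reshape(-1,3)
m=(abs(P[:,1]+103)<25)&(P[:,0]>560)&(P[:,0]<700)&(P[:,2]<90); q=P[m]
for x in range(570,700,10): r=q[abs(q[:,0]-x)<5]; print(x,len(r),np.median(r[:,2]).round(1) if len(r) else '',end=' | ')
plan(369.3,233.4,33,106)
E
python3 chk.py chk
```

```text
time_s: 21.42
tool_pos: [554.6, -42.3, 211.1]
orientation: [-0.02, -3.138, -0.004]
contact_force: [-1.0, -0.2, -1.0]
width: 0.241
finger_force: 0.0
570 15 17.4 | 580 42 21.8 | 590 52 22.6 | 600 72 22.1 | 610 51 19.6 | 620 28 19.7 | 630 27 29.1 | 640 51 30.2 | 650 48 30.5 | 660 50 30.1 | 670 54 29.4 | 680 46 29.4 | 690 67 29.1 | pos [556.4 -44.  211.6] yaw 89.33 tilt 0.12 q6 -1.73 t 21.47
 shift first, units(0.04m): [4.753 6.878 2.856] twist units -3.334 twisted first: [2.579 7.954 2.852]
s 46 [371.3 234.8  39.8]
s 42 [370.5 234.9  40.3]
m 48 [447.9 364.2  39.6]
m 0 
drv 125 [ 381.3 -192.6   21.8]
drv 56 [ 386.9 -192.2   21. ]
```

```bash
python3 -m jog '[{"dx":0.53,"dy":0.76,"dz":0,"twist":0,"gripper":0},{"dx":0.53,"dy":0.76,"dz":0,"twist":0,"gripper":0},{"dx":0.53,"dy":0.76,"dz":0,"twist":0,"gripper":0},{"dx":0.53,"dy":0.76,"dz":0,"twist":0,"gripper":0},{"dx":0.53,"dy":0.76,"dz":0,"twist":0,"gripper":0},{"dx":0.53,"dy":0.76,"dz":0,"twist":0,"gripper":0},{"dx":0.53,"dy":0.76,"dz":0,"twist":0,"gripper":0},{"dx":0.53,"dy":0.76,"dz":0.3,"twist":0,"gripper":0},{"dx":0.53,"dy":0.76,"dz":0.3,"twist":0,"gripper":0},{"dx":0,"dy":0,"dz":0.3,"twist":-0.83,"gripper":0},{"dx":0,"dy":0,"dz":0.3,"twist":-0.83,"gripper":0},{"dx":0,"dy":0,"dz":0,"twist":-0.83,"gripper":0}]'
python3 -m jog '[{"dx":0,"dy":0,"dz":0,"twist":-0.83,"gripper":0},{"dx":0,"dy":0,"dz":0,"twist":0,"gripper":0}]'
python3 -c "
from h import *
plan(369.3,233.4,35,106)"
```

```text
time_s: 22.47
tool_pos: [370.6, 230.2, 162.2]
orientation: [0.328, -3.122, 0.002]
contact_force: [0.6, 0.2, -1.0]
width: 0.501
finger_force: 0.0
time_s: 22.63
tool_pos: [372.1, 230.0, 164.4]
orientation: [-0.438, 3.111, -0.0]
contact_force: [-0.2, -0.6, 0.1]
width: 0.497
finger_force: 0.0
pos [372.1 230.  164.4] yaw 106.01 tilt 0.01 q6 -1.41 t 22.63
 shift first, units(0.04m): [0.045 0.101 1.609] twist units 0.002 twisted first: [0.045 0.101 1.609]
```

```bash
python3 -m jog '[{"dx":0.04,"dy":0.1,"dz":0.7,"twist":0,"gripper":0},{"dx":0,"dy":0,"dz":0.6,"twist":0,"gripper":0},{"dx":0,"dy":0,"dz":0.35,"twist":0,"gripper":0},{"dx":0,"dy":0,"dz":0,"twist":0,"gripper":-1},{"dx":0,"dy":0,"dz":0,"twist":0,"gripper":-1},{"dx":0,"dy":0,"dz":0,"twist":0,"gripper":-1},{"dx":0,"dy":0,"dz":0,"twist":0,"gripper":-1},{"dx":0,"dy":0,"dz":0,"twist":0,"gripper":-1},{"dx":0,"dy":0,"dz":0,"twist":0,"gripper":-1},{"dx":0,"dy":0,"dz":0,"twist":0,"gripper":-1}]' 30
python3 -m jog '[{"dx":0,"dy":0,"dz":-0.4,"twist":0,"gripper":-1},{"dx":0,"dy":0,"dz":-0.7,"twist":0,"gripper":-1},{"dx":0,"dy":0,"dz":-0.7,"twist":0,"gripper":-1},{"dx":0,"dy":0,"dz":-0.3,"twist":0,"gripper":-1},{"dx":0,"dy":0,"dz":0,"twist":0,"gripper":-1}]'
python3 -c "
from h import *
plan(497.5,-2.7,85,90.4)"
```

```text
time_s: 23.47
tool_pos: [369.8, 233.6, 99.6]
orientation: [-0.431, 3.11, 0.001]
contact_force: [-0.7, -1.8, 5.6]
width: 0.126
finger_force: 30.0
time_s: 23.88
tool_pos: [370.7, 234.3, 186.1]
orientation: [-0.431, 3.106, 0.003]
contact_force: [0.3, -0.6, -0.9]
width: 0.129
finger_force: 30.0
pos [370.7 234.3 186.1] yaw 105.8 tilt 0.35 q6 -1.4 t 23.88
 shift first, units(0.04m): [-1.431 -6.564  0.904] twist units 3.081 twisted first: [-3.123 -5.947  0.915]
```

```bash
python3 -m jog '[{"dx":0,"dy":0,"dz":0,"twist":0.77,"gripper":-1},{"dx":0,"dy":0,"dz":0,"twist":0.77,"gripper":-1},{"dx":0,"dy":0,"dz":0,"twist":0.77,"gripper":-1},{"dx":0,"dy":0,"dz":0,"twist":0.77,"gripper":-1},{"dx":-0.39,"dy":-0.74,"dz":0,"twist":0,"gripper":-1},{"dx":-0.39,"dy":-0.74,"dz":0,"twist":0,"gripper":-1},{"dx":-0.39,"dy":-0.74,"dz":0,"twist":0,"gripper":-1},{"dx":-0.39,"dy":-0.74,"dz":0,"twist":0,"gripper":-1},{"dx":-0.39,"dy":-0.74,"dz":0,"twist":0,"gripper":-1},{"dx":-0.39,"dy":-0.74,"dz":0,"twist":0,"gripper":-1},{"dx":-0.39,"dy":-0.74,"dz":0,"twist":0,"gripper":-1},{"dx":-0.39,"dy":-0.74,"dz":0,"twist":0,"gripper":-1}]'
python3 -m jog '[{"dx":0,"dy":0,"dz":0.5,"twist":0,"gripper":-1},{"dx":0,"dy":0,"dz":0.6,"twist":0,"gripper":-1},{"dx":0,"dy":0,"dz":0.5,"twist":0,"gripper":-1},{"dx":0,"dy":0,"dz":0,"twist":0,"gripper":-1}]'
python3 -c "
from h import *
plan(497.5,-2.7,48,90.4)"
```

```text
time_s: 24.88
tool_pos: [495.0, -4.1, 180.7]
orientation: [0.011, -3.139, -0.001]
contact_force: [0.6, -0.0, -1.7]
width: 0.128
finger_force: 30.0
time_s: 25.22
tool_pos: [492.1, -2.6, 113.0]
orientation: [0.01, -3.134, -0.001]
contact_force: [-0.6, 0.3, -2.4]
width: 0.126
finger_force: 30.0
pos [492.1  -2.6 113. ] yaw 90.35 tilt 0.46 q6 -1.69 t 25.22
 shift first, units(0.04m): [-0.136 -0.004 -0.001] twist units -0.009 twisted first: [-0.136 -0.004 -0.001]
```

```bash
python3 -m jog '[{"dx":0,"dy":0,"dz":0.02,"twist":0,"gripper":-1},{"dx":0,"dy":0,"dz":0,"twist":0,"gripper":-1}]'
python3 -m jog '[{"dx":-0.1,"dy":0,"dz":0.02,"twist":0,"gripper":-1},{"dx":-0.1,"dy":0,"dz":0,"twist":0,"gripper":-1},{"dx":0,"dy":0,"dz":0,"twist":0,"gripper":-1}]'
python3 -c "
from h import *
plan(602.5,-2,47,90.4)"
```

```text
time_s: 25.38
tool_pos: [495.2, -2.4, 117.8]
orientation: [0.011, -3.141, -0.0]
contact_force: [0.4, -0.5, -1.3]
width: 0.127
finger_force: 30.0
time_s: 25.63
tool_pos: [505.0, -2.4, 118.3]
orientation: [-0.011, 3.139, -0.0]
contact_force: [0.0, 0.8, -1.9]
width: 0.129
finger_force: 30.0
pos [505.   -2.4 118.3] yaw 90.42 tilt 0.16 q6 -1.68 t 25.63
 shift first, units(0.04m): [-2.437 -0.007  0.164] twist units 0.004 twisted first: [-2.437 -0.006  0.164]
```

```bash
python3 -m jog '[{"dx":0.1,"dy":0,"dz":0.1,"twist":0,"gripper":-1},{"dx":0,"dy":0,"dz":0.04,"twist":0,"gripper":-1},{"dx":0,"dy":0,"dz":0,"twist":0,"gripper":-1},{"dx":0,"dy":0,"dz":0,"twist":0,"gripper":-1}]'
python3 -m jog '[{"dx":0,"dy":0,"dz":0.04,"twist":0,"gripper":-1},{"dx":0,"dy":0,"dz":0,"twist":0,"gripper":-1},{"dx":0,"dy":0,"dz":0,"twist":0,"gripper":-1}]'
```

```text
time_s: 25.97
tool_pos: [499.3, -2.5, 111.6]
orientation: [-0.011, 3.141, 0.0]
contact_force: [-2.6, -0.5, 3.6]
width: 0.126
finger_force: 30.0
time_s: 26.22
tool_pos: [499.4, -2.5, 111.6]
orientation: [0.011, -3.141, -0.0]
contact_force: [-11.7, 2.2, 22.2]
width: 0.124
finger_force: 30.0
```

```bash
python3 -m jog '[{"dx":-0.15,"dy":0,"dz":-0.05,"twist":0,"gripper":-1},{"dx":-0.15,"dy":0,"dz":0,"twist":0,"gripper":-1},{"dx":-0.15,"dy":0,"dz":0,"twist":0,"gripper":-1},{"dx":-0.15,"dy":0,"dz":0,"twist":0,"gripper":-1},{"dx":0,"dy":0,"dz":0,"twist":0,"gripper":-1}]'
python3 -m jog '[{"dx":-0.15,"dy":0,"dz":0,"twist":0,"gripper":-1},{"dx":-0.15,"dy":0,"dz":0,"twist":0,"gripper":-1},{"dx":-0.15,"dy":0,"dz":0,"twist":0,"gripper":-1},{"dx":-0.15,"dy":0,"dz":0,"twist":0,"gripper":-1},{"dx":0,"dy":0,"dz":0,"twist":0,"gripper":-1}]'
```

```text
time_s: 26.63
tool_pos: [524.5, -2.4, 111.7]
orientation: [-0.011, 3.141, -0.0]
contact_force: [-0.2, -0.8, 1.3]
width: 0.127
finger_force: 30.0
time_s: 27.05
tool_pos: [548.3, -2.3, 111.7]
orientation: [-0.011, 3.141, -0.0]
contact_force: [3.5, -0.2, 5.4]
width: 0.123
finger_force: 30.0
```

```bash
python3 -m jog '[{"dx":-0.15,"dy":0,"dz":0,"twist":0,"gripper":-1},{"dx":-0.15,"dy":0,"dz":0,"twist":0,"gripper":-1},{"dx":-0.15,"dy":0,"dz":0,"twist":0,"gripper":-1},{"dx":-0.15,"dy":0,"dz":0,"twist":0,"gripper":-1},{"dx":0,"dy":0,"dz":0,"twist":0,"gripper":-1}]'
```

```text
time_s: 27.47
tool_pos: [572.1, -2.1, 111.7]
orientation: [-0.011, 3.141, -0.0]
contact_force: [3.1, -0.3, 3.9]
width: 0.125
finger_force: 30.0
```

```bash
python3 -m jog '[{"dx":-0.13,"dy":0,"dz":0,"twist":0,"gripper":-1},{"dx":-0.13,"dy":0,"dz":0,"twist":0,"gripper":-1},{"dx":-0.13,"dy":0,"dz":0,"twist":0,"gripper":-1},{"dx":-0.13,"dy":0,"dz":0,"twist":0,"gripper":-1},{"dx":-0.1,"dy":0,"dz":0,"twist":0,"gripper":-1},{"dx":0,"dy":0,"dz":0,"twist":0,"gripper":-1}]'
python3 -m jog '[{"dx":-0.06,"dy":0,"dz":0,"twist":0,"gripper":-1},{"dx":-0.06,"dy":0,"dz":0,"twist":0,"gripper":-1},{"dx":0,"dy":0,"dz":0,"twist":0,"gripper":-1}]'
```

```text
time_s: 27.97
tool_pos: [596.6, -1.8, 111.7]
orientation: [-0.011, 3.141, 0.0]
contact_force: [-0.3, -0.4, 2.6]
width: 0.127
finger_force: 30.0
time_s: 28.22
tool_pos: [600.8, -1.8, 111.6]
orientation: [0.011, -3.141, -0.0]
contact_force: [-1.9, 0.0, 3.1]
width: 0.126
finger_force: 30.0
```

```bash
python3 -m jog '[{"dx":-0.06,"dy":0,"dz":0,"twist":0,"gripper":-1},{"dx":-0.05,"dy":0,"dz":0,"twist":0,"gripper":-1},{"dx":0,"dy":0,"dz":0,"twist":0,"gripper":-1}]'
```

```text
time_s: 28.47
tool_pos: [603.0, -1.8, 111.6]
orientation: [0.011, -3.135, -0.0]
contact_force: [-16.5, -0.3, 15.4]
width: 0.127
finger_force: 30.0
```

```bash
python3 -m jog '[{"dx":0.06,"dy":0,"dz":0,"twist":0,"gripper":-1},{"dx":0,"dy":0,"dz":0,"twist":0,"gripper":-0.3},{"dx":0,"dy":0,"dz":0,"twist":0,"gripper":-0.3},{"dx":0,"dy":0,"dz":0,"twist":0,"gripper":-0.3},{"dx":0,"dy":0,"dz":-0.6,"twist":0,"gripper":-0.3},{"dx":0,"dy":0,"dz":-0.8,"twist":0,"gripper":-0.3},{"dx":0,"dy":0,"dz":-0.8,"twist":0,"gripper":-1},{"dx":-0.6,"dy":0,"dz":0,"twist":0,"gripper":-1},{"dx":-0.7,"dy":0,"dz":0,"twist":0,"gripper":-1},{"dx":-0.6,"dy":0,"dz":0,"twist":0,"gripper":-1},{"dx":0,"dy":0,"dz":0,"twist":0,"gripper":-1},{"dx":0,"dy":0,"dz":0,"twist":0,"gripper":-1}]'
python3 -c "
from h import *
plan(681,-1.7,80+19,90.4)"
```

```text
time_s: 29.47
tool_pos: [679.4, -1.3, 198.7]
orientation: [0.011, -3.141, -0.0]
contact_force: [-0.3, 1.1, -0.4]
width: 0.01
finger_force: 0.0
pos [679.4  -1.3 198.7] yaw 90.41 tilt 0.06 q6 -1.66 t 29.47
 shift first, units(0.04m): [-0.04  -0.012  0.868] twist units 0.002 twisted first: [-0.04  -0.012  0.868]
```

```bash
python3 -m jog '[{"dx":-0.04,"dy":0,"dz":0.45,"twist":0,"gripper":-1},{"dx":0,"dy":0,"dz":0.3,"twist":0,"gripper":-1},{"dx":0,"dy":0,"dz":0.12,"twist":0,"gripper":-1},{"dx":0.1,"dy":0,"dz":0.12,"twist":0,"gripper":-1},{"dx":0.1,"dy":0,"dz":0.13,"twist":0,"gripper":-1},{"dx":0.1,"dy":0,"dz":0.13,"twist":0,"gripper":-1},{"dx":0.1,"dy":0,"dz":0.11,"twist":0,"gripper":-1},{"dx":0.1,"dy":0,"dz":0.11,"twist":0,"gripper":-1},{"dx":0.1,"dy":0,"dz":0.11,"twist":0,"gripper":-1},{"dx":0.04,"dy":0,"dz":0.18,"twist":0,"gripper":-1},{"dx":0.04,"dy":0,"dz":0.18,"twist":0,"gripper":-1}]'
python3 -m jog '[{"dx":0.02,"dy":0,"dz":0.13,"twist":0,"gripper":-1},{"dx":0.02,"dy":0,"dz":0.13,"twist":0,"gripper":-1},{"dx":0,"dy":0,"dz":0.05,"twist":0,"gripper":-1},{"dx":0,"dy":0,"dz":0,"twist":0,"gripper":-1}]'
```

```text
time_s: 30.38
tool_pos: [653.2, -1.5, 121.9]
orientation: [-0.011, 3.141, -0.0]
contact_force: [-0.9, 0.9, 0.5]
width: 0.004
finger_force: 0.5
time_s: 30.72
tool_pos: [652.1, -1.5, 113.5]
orientation: [0.011, -3.141, 0.0]
contact_force: [-17.5, 1.1, 32.3]
width: 0.005
finger_force: 15.9
```

```bash
python3 -m jog '[{"dx":0,"dy":0,"dz":-0.4,"twist":0,"gripper":-1},{"dx":0,"dy":0,"dz":-0.8,"twist":0,"gripper":-1},{"dx":0.4,"dy":0,"dz":-0.9,"twist":0,"gripper":-1},{"dx":0.7,"dy":-0.3,"dz":-0.6,"twist":0,"gripper":-0.2},{"dx":0.7,"dy":-0.7,"dz":-0.5,"twist":0,"gripper":-0.2},{"dx":0.7,"dy":-0.7,"dz":-0.5,"twist":0,"gripper":-0.2},{"dx":0.7,"dy":-0.7,"dz":-0.4,"twist":0,"gripper":-0.2},{"dx":0.7,"dy":-0.7,"dz":-0.4,"twist":0,"gripper":-0.2},{"dx":0.6,"dy":-0.8,"dz":0,"twist":0,"gripper":-0.2},{"dx":0.3,"dy":-0.7,"dz":0,"twist":0,"gripper":-0.2},{"dx":0,"dy":0,"dz":0,"twist":0,"gripper":-0.2},{"dx":0,"dy":0,"dz":0,"twist":0,"gripper":-0.2}]'
python3 - <<'E'
from h import *
im=grab('wrist','w3'); im2=grab('scene','s4'); P=cloud(im2).reshape(-1,3)
for y,x0 in ((-1.7,590),):
  m=(abs(P[:,1]-y)<20)&(P[:,0]>x0)&(P[:,0]<710)&(P[:,2]<90); q=P[m]
  for x in range(x0,710,10): r=q[abs(q[:,0]-x)<5]; print(x,len(r),np.median(r[:,2]).round(1) if len(r) else '',end=' | ')
plan(470,-193,250,90)
cv2.imwrite('pics/w3b.png',cv2.resize(cv2.imread('pics/w3.png'),(800,600),interpolation=cv2.INTER_CUBIC))
E
```

```text
time_s: 31.72
tool_pos: [465.3, -183.2, 286.3]
orientation: [-0.006, 3.141, 0.0]
contact_force: [0.9, -0.1, 0.4]
width: 0.399
finger_force: 0.0
590 18 27.0 | 600 40 23.4 | 610 72 25.9 | 620 44 19.0 | 630 31 19.6 | 640 20 28.9 | 650 45 30.2 | 660 42 30.7 | 670 39 30.4 | 680 46 30.0 | 690 44 29.8 | 700 59 28.6 | pos [ 466.1 -181.6  286.1] yaw 90.38 tilt 0.04 q6 -2.05 t 31.82
 shift first, units(0.04m): [-0.095 -0.285 -0.722] twist units 0.076 twisted first: [-0.097 -0.285 -0.722]
```

View pics/w3b.png

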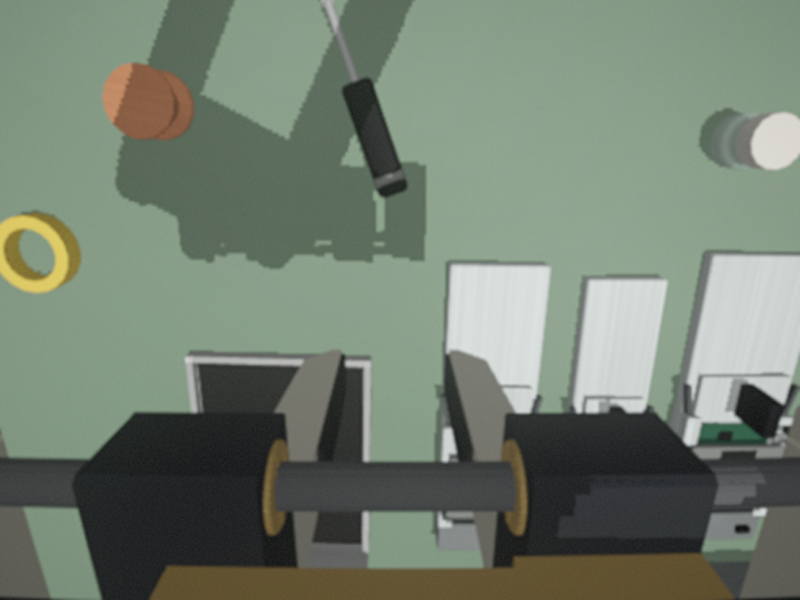

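All the covers are flat. The driver's black handle runs from (357,82) to (390,185), with its shaft towards the robot. I'll fit its pose.

```bash
python3 - <<'E'
from h import *
im=load('w3')
for t in ('w3','s4'):
  P=cloud(load(t)).reshape(-1,3); m=(np.hypot(P[:,0]-383,P[:,1]+193)<80)&(P[:,2]>17)&(P[:,2]<30); q=P[m]; c=q.mean(0)
  U,S,V=np.linalg.svd(q[:,:2]-c[:2],full_matrices=False); d=V[0]*(-1 if V[0][0]>0 else 1); s=(q[:,:2]-c[:2])@d
  print(t,len(q),'c',c.round(1),'mid',(c[:2]+d*(s.max()+s.min())/2).round(1),'len',(s.max()-s.min()).round(1),'ang tipwards',np.degrees(np.arctan2(d[1],d[0])).round(1),'z',np.median(q[:,2]).round(1))
a=onz(im,356*.64,83*.64,22);b=onz(im,389*.64,178*.64,22);print('px',a.round(1),b.round(1),((a+b)/2).round(1),np.linalg.norm(a-b),np.degrees(np.arctan2(*(a-b)[[1,0]])))
plan(380,-194,13,-68)
E
```

```text
w3 1548 c [ 378.3 -197.2   21.3] mid [ 379.2 -196.8] len 79.6 ang tipwards -160.0 z 21.5
s4 119 c [ 380.  -193.3   22.2] mid [ 369.7 -196.9] len 104.2 ang tipwards -160.7 z 22.3
px [ 344. -209.   22.] [ 405.7 -187.    22. ] [ 374.9 -198.    22. ] 65.55293680443852 -160.38871615176697
pos [ 466.1 -181.6  286.1] yaw 90.38 tilt 0.04 q6 -2.05 t 31.82
 shift first, units(0.04m): [ 2.154 -0.299  5.203] twist units -4.324 twisted first: [2.111 0.515 5.204]
```

```bash
python3 -m jog '[{"dx":0,"dy":0,"dz":0,"twist":1,"gripper":-0.2},{"dx":0,"dy":0,"dz":0,"twist":1,"gripper":-0.2},{"dx":0,"dy":0,"dz":0,"twist":1,"gripper":-0.2},{"dx":0,"dy":0,"dz":0,"twist":1,"gripper":-0.2},{"dx":0,"dy":0,"dz":0,"twist":1,"gripper":-0.2},{"dx":0,"dy":0,"dz":0,"twist":1,"gripper":-0.2},{"dx":0,"dy":0,"dz":0,"twist":1,"gripper":-0.2},{"dx":0,"dy":0,"dz":0,"twist":1,"gripper":-0.2},{"dx":0,"dy":0,"dz":0,"twist":1,"gripper":-0.2},{"dx":0,"dy":0,"dz":0,"twist":1,"gripper":-0.2},{"dx":0,"dy":0,"dz":0,"twist":1,"gripper":-0.2},{"dx":0,"dy":0,"dz":0,"twist":1,"gripper":-0.2}]'
python3 -m jog '[{"dx":0,"dy":0,"dz":0,"twist":1,"gripper":-0.2},{"dx":0,"dy":0,"dz":0,"twist":1,"gripper":-0.2},{"dx":0,"dy":0,"dz":0,"twist":1,"gripper":-0.2},{"dx":0,"dy":0,"dz":0,"twist":1,"gripper":-0.2},{"dx":0,"dy":0,"dz":0,"twist":1,"gripper":-0.2},{"dx":0,"dy":0,"dz":0,"twist":1,"gripper":-0.2},{"dx":0,"dy":0,"dz":0,"twist":1,"gripper":-0.2},{"dx":0,"dy":0,"dz":0,"twist":1,"gripper":-0.2},{"dx":0,"dy":0,"dz":0,"twist":1,"gripper":-0.2},{"dx":0,"dy":0,"dz":0,"twist":1,"gripper":-0.2},{"dx":0,"dy":0,"dz":0,"twist":1,"gripper":-0.2},{"dx":0,"dy":0,"dz":0,"twist":1,"gripper":-0.2}]'
python3 -m jog '[{"dx":0,"dy":0,"dz":0,"twist":1,"gripper":-0.2},{"dx":0,"dy":0,"dz":0,"twist":1,"gripper":-0.2},{"dx":0,"dy":0,"dz":0,"twist":1,"gripper":-0.2},{"dx":0,"dy":0,"dz":0,"twist":1,"gripper":-0.2},{"dx":0,"dy":0,"dz":0,"twist":1,"gripper":-0.2},{"dx":0,"dy":0,"dz":0,"twist":1,"gripper":-0.2},{"dx":0,"dy":0,"dz":0,"twist":1,"gripper":-0.2},{"dx":0,"dy":0,"dz":0,"twist":1,"gripper":-0.2},{"dx":0,"dy":0,"dz":0,"twist":0,"gripper":-0.2},{"dx":0,"dy":0,"dz":0,"twist":0,"gripper":-0.2}]'
python3 -c "
from h import *
plan(379,-196.8,22,-70.2)"
```

```text
time_s: 32.82
tool_pos: [466.6, -180.5, 286.0]
orientation: [-1.563, -2.724, -0.0]
contact_force: [1.0, 0.5, 0.0]
width: 0.4
finger_force: 0.0
time_s: 33.82
tool_pos: [466.6, -180.4, 286.0]
orientation: [-2.716, -1.577, 0.0]
contact_force: [0.1, -0.5, 0.4]
width: 0.398
finger_force: 0.0
time_s: 34.65
tool_pos: [466.4, -180.9, 286.1]
orientation: [-3.09, -0.563, 0.001]
contact_force: [-0.1, -0.2, 0.7]
width: 0.4
finger_force: 0.0
pos [ 466.4 -180.9  286.1] yaw -69.34 tilt 0.04 q6 0.74 t 34.65
 shift first, units(0.04m): [-2.183 -0.395  4.978] twist units 0.173 twisted first: [-2.189 -0.362  4.978]
```

```bash
python3 -m jog '[{"dx":-0.55,"dy":-0.1,"dz":0.4,"twist":0.17,"gripper":-0.1},{"dx":-0.55,"dy":-0.1,"dz":0.5,"twist":0,"gripper":-0.1},{"dx":-0.55,"dy":-0.09,"dz":0.6,"twist":0,"gripper":-0.1},{"dx":-0.53,"dy":-0.09,"dz":0.6,"twist":0,"gripper":-0.1},{"dx":0,"dy":0,"dz":0.6,"twist":0,"gripper":-0.1},{"dx":0,"dy":0,"dz":0.6,"twist":0,"gripper":-0.1},{"dx":0,"dy":0,"dz":0,"twist":0,"gripper":-0.1},{"dx":0,"dy":0,"dz":0,"twist":0,"gripper":-0.1},{"dx":0,"dy":0,"dz":0,"twist":0,"gripper":-0.1}]'
python3 -c "
from h import *
plan(379,-196.8,24,-70.2)"
```

```text
time_s: 35.4
tool_pos: [379.5, -197.3, 155.8]
orientation: [3.095, 0.536, 0.001]
contact_force: [-0.0, 0.1, -0.5]
width: 0.45
finger_force: 0.0
pos [ 379.5 -197.3  155.8] yaw -70.33 tilt 0.06 q6 0.63 t 35.4
 shift first, units(0.04m): [-0.008 -0.017  1.671] twist units -0.027 twisted first: [-0.008 -0.017  1.671]
```

```bash
python3 -m jog '[{"dx":0,"dy":0,"dz":0.7,"twist":0,"gripper":-0.1},{"dx":0,"dy":0,"dz":0.6,"twist":0,"gripper":-0.1},{"dx":0,"dy":0,"dz":0.34,"twist":0,"gripper":-0.1},{"dx":0,"dy":0,"dz":0,"twist":0,"gripper":-0.1},{"dx":0,"dy":0,"dz":0,"twist":0,"gripper":-1},{"dx":0,"dy":0,"dz":0,"twist":0,"gripper":-1},{"dx":0,"dy":0,"dz":0,"twist":0,"gripper":-1},{"dx":0,"dy":0,"dz":0,"twist":0,"gripper":-1},{"dx":0,"dy":0,"dz":0,"twist":0,"gripper":-1}]' 30
python3 -m jog '[{"dx":0,"dy":0,"dz":-0.4,"twist":0,"gripper":-1},{"dx":0,"dy":0,"dz":-0.7,"twist":0,"gripper":-1},{"dx":0,"dy":0,"dz":-0.8,"twist":0,"gripper":-1},{"dx":0,"dy":0,"dz":-0.8,"twist":0,"gripper":-1},{"dx":0,"dy":0,"dz":0,"twist":-1,"gripper":-1},{"dx":0,"dy":0,"dz":0,"twist":-1,"gripper":-1},{"dx":0,"dy":0,"dz":0,"twist":-1,"gripper":-1},{"dx":0,"dy":0,"dz":0,"twist":-1,"gripper":-1},{"dx":0,"dy":0,"dz":0,"twist":-1,"gripper":-1},{"dx":0,"dy":0,"dz":0,"twist":-1,"gripper":-1},{"dx":0,"dy":0,"dz":0,"twist":-1,"gripper":-1},{"dx":0,"dy":0,"dz":0,"twist":-1,"gripper":-1}]'
```

```text
time_s: 36.15
tool_pos: [379.8, -197.9, 90.7]
orientation: [3.094, 0.533, 0.004]
contact_force: [-0.4, 0.9, 6.9]
width: 0.234
finger_force: 30.0
time_s: 37.15
tool_pos: [378.8, -197.3, 197.5]
orientation: [2.723, 1.566, 0.001]
contact_force: [0.5, -0.8, -0.4]
width: 0.235
finger_force: 30.0
```

```bash
python3 -m jog '[{"dx":0,"dy":0,"dz":0,"twist":-1,"gripper":-1},{"dx":0,"dy":0,"dz":0,"twist":-1,"gripper":-1},{"dx":0,"dy":0,"dz":0,"twist":-1,"gripper":-1},{"dx":0,"dy":0,"dz":0,"twist":-1,"gripper":-1},{"dx":0,"dy":0,"dz":0,"twist":-1,"gripper":-1},{"dx":0,"dy":0,"dz":0,"twist":-1,"gripper":-1},{"dx":0,"dy":0,"dz":0,"twist":-1,"gripper":-1},{"dx":0,"dy":0,"dz":0,"twist":-1,"gripper":-1},{"dx":0,"dy":0,"dz":0,"twist":-1,"gripper":-1},{"dx":0,"dy":0,"dz":0,"twist":-1,"gripper":-1},{"dx":0,"dy":0,"dz":0,"twist":-1,"gripper":-1},{"dx":0,"dy":0,"dz":0,"twist":-1,"gripper":-1}]'
python3 -m jog '[{"dx":0,"dy":0,"dz":0,"twist":-1,"gripper":-1},{"dx":0,"dy":0,"dz":0,"twist":-1,"gripper":-1},{"dx":0,"dy":0,"dz":0,"twist":-1,"gripper":-1},{"dx":0,"dy":0,"dz":0,"twist":-1,"gripper":-1},{"dx":0,"dy":0,"dz":0,"twist":-1,"gripper":-1},{"dx":0,"dy":0,"dz":0,"twist":-1,"gripper":-1},{"dx":0,"dy":0,"dz":0,"twist":-1,"gripper":-1},{"dx":0,"dy":0,"dz":0,"twist":-1,"gripper":-1},{"dx":0,"dy":0,"dz":0,"twist":-1,"gripper":-1},{"dx":0,"dy":0,"dz":0,"twist":-1,"gripper":-1},{"dx":0,"dy":0,"dz":0,"twist":-0.6,"gripper":-1},{"dx":0,"dy":0,"dz":0,"twist":0,"gripper":-1}]'
python3 -c "
from h import *
plan(613,-280,29,87.6)"
```

```text
time_s: 38.15
tool_pos: [378.7, -197.3, 197.5]
orientation: [1.575, 2.717, -0.0]
contact_force: [0.5, -0.3, -0.3]
width: 0.238
finger_force: 30.0
time_s: 39.15
tool_pos: [378.8, -197.3, 197.5]
orientation: [0.2, 3.135, -0.001]
contact_force: [-0.7, 0.1, -0.3]
width: 0.236
finger_force: 30.0
pos [ 378.8 -197.3  197.5] yaw 82.7 tilt 0.05 q6 -2.04 t 39.15
 shift first, units(0.04m): [-6.07  -1.306  2.591] twist units -0.98 twisted first: [-5.936 -1.82   2.592]
```

```bash
python3 -m jog '[{"dx":0,"dy":0,"dz":0,"twist":-0.98,"gripper":-1},{"dx":-0.75,"dy":-0.23,"dz":0,"twist":0,"gripper":-1},{"dx":-0.75,"dy":-0.23,"dz":0,"twist":0,"gripper":-1},{"dx":-0.75,"dy":-0.23,"dz":0,"twist":0,"gripper":-1},{"dx":-0.75,"dy":-0.23,"dz":0,"twist":0,"gripper":-1},{"dx":-0.75,"dy":-0.23,"dz":0,"twist":0,"gripper":-1},{"dx":-0.75,"dy":-0.23,"dz":0,"twist":0,"gripper":-1},{"dx":-0.75,"dy":-0.23,"dz":0.3,"twist":0,"gripper":-1},{"dx":-0.75,"dy":-0.23,"dz":0.4,"twist":0,"gripper":-1},{"dx":0,"dy":0,"dz":0.4,"twist":0,"gripper":-1},{"dx":0,"dy":0,"dz":0,"twist":0,"gripper":-1},{"dx":0,"dy":0,"dz":0,"twist":0,"gripper":-1}]'
python3 -c "
from h import *
plan(618,-280,31,87.6)
im=grab('scene','s5')
u,v=[int(t) for t in proj(im,[640,-280,30])]
cv2.imwrite('pics/s5b.png',cv2.resize(cv2.imread('pics/s5.png')[v-70:v+50,u-80:u+80],(640,480),interpolation=cv2.INTER_CUBIC))
"
```

```text
time_s: 40.15
tool_pos: [614.1, -280.8, 151.3]
orientation: [-0.072, -3.137, -0.003]
contact_force: [-0.5, -0.1, -0.5]
width: 0.234
finger_force: 30.0
pos [ 614.1 -280.8  151.3] yaw 87.38 tilt 0.22 q6 -2.03 t 40.15
 shift first, units(0.04m): [-0.1    0.022  1.382] twist units -0.044 twisted first: [-0.1    0.022  1.382]
```

View pics/s5b.png

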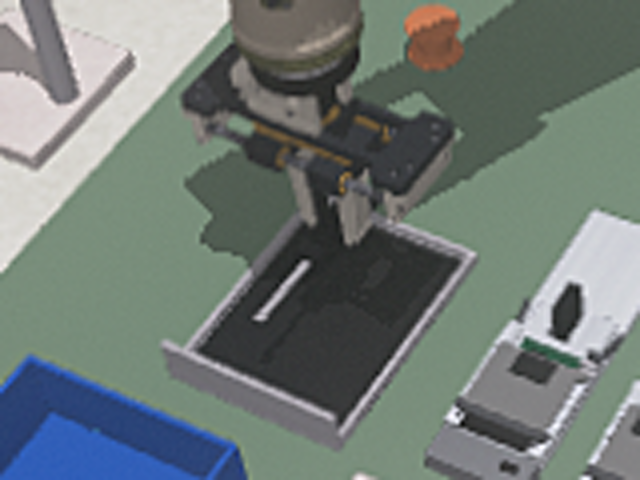

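The blade (285,290) points at the tall wall. I'll lower it.

```bash
python3 -m jog '[{"dx":-0.1,"dy":0,"dz":0.5,"twist":0,"gripper":-1},{"dx":0,"dy":0,"dz":0.5,"twist":0,"gripper":-1},{"dx":0,"dy":0,"dz":0.36,"twist":0,"gripper":-1},{"dx":0,"dy":0,"dz":0,"twist":0,"gripper":-1},{"dx":0,"dy":0,"dz":0,"twist":0,"gripper":-1}]'
python3 -m jog '[{"dx":0,"dy":0,"dz":0.03,"twist":0,"gripper":-1},{"dx":0,"dy":0,"dz":0,"twist":0,"gripper":-1},{"dx":0,"dy":0,"dz":0,"twist":0,"gripper":-1}]'
```

```text
time_s: 40.62
tool_pos: [618.5, -281.3, 98.9]
orientation: [-0.07, -3.14, -0.001]
contact_force: [-0.2, 0.3, -0.1]
width: 0.238
finger_force: 30.0
time_s: 40.87
tool_pos: [619.8, -282.0, 99.0]
orientation: [0.07, 3.139, -0.002]
contact_force: [-0.4, -0.7, -0.6]
width: 0.234
finger_force: 30.0
```

```bash
python3 -m jog '[{"dx":0,"dy":0,"dz":0.06,"twist":0,"gripper":-1},{"dx":0,"dy":0,"dz":0.03,"twist":0,"gripper":-1},{"dx":0,"dy":0,"dz":0,"twist":0,"gripper":-1},{"dx":0,"dy":0,"dz":0,"twist":0,"gripper":-1}]'
```

```text
time_s: 41.2
tool_pos: [619.6, -281.9, 94.8]
orientation: [0.07, 3.14, -0.001]
contact_force: [-1.6, 0.6, 6.1]
width: 0.234
finger_force: 30.0
```

```bash
python3 -m jog '[{"dx":0,"dy":0,"dz":0,"twist":0,"gripper":0},{"dx":0,"dy":0,"dz":0,"twist":0,"gripper":0},{"dx":0,"dy":0,"dz":0,"twist":0,"gripper":0},{"dx":0,"dy":0,"dz":-0.4,"twist":0,"gripper":0},{"dx":0,"dy":0,"dz":-0.8,"twist":0,"gripper":0},{"dx":0,"dy":0,"dz":-0.9,"twist":0,"gripper":0},{"dx":0,"dy":0,"dz":-0.9,"twist":0,"gripper":0},{"dx":0,"dy":0,"dz":-0.9,"twist":0,"gripper":0},{"dx":0,"dy":0.8,"dz":-0.9,"twist":0,"gripper":0},{"dx":0,"dy":0.9,"dz":-0.9,"twist":0,"gripper":0},{"dx":0,"dy":0.9,"dz":-0.8,"twist":0,"gripper":0},{"dx":0,"dy":0.9,"dz":-0.5,"twist":0,"gripper":0}]'
python3 -m jog '[{"dx":-0.3,"dy":0.9,"dz":0,"twist":0,"gripper":0},{"dx":-0.3,"dy":0.9,"dz":0,"twist":0,"gripper":0},{"dx":0,"dy":0.5,"dz":0,"twist":0,"gripper":0},{"dx":0,"dy":0,"dz":0,"twist":0,"gripper":0},{"dx":0,"dy":0,"dz":0,"twist":0,"gripper":0}]'
python3 - <<'E'
from h import *
im=grab('wrist','w4'); im2=grab('scene','s6'); plan(643,0,317,90)
cv2.imwrite('pics/w4b.png',cv2.resize(cv2.imread('pics/w4.png'),(800,600),interpolation=cv2.INTER_CUBIC))
P=cloud(im).reshape(-1,3)
for k,(ox,oy,a) in dict(m=(607.1,-102.8,-.8),s=(617.5,-1.9,.4),l=(598.4,105,0)).items():
  c,s=np.cos(np.radians(a)),np.sin(np.radians(a)); q=P[:,:2]-[ox,oy]; X=q[:,0]*c+q[:,1]*s; Y=-q[:,0]*s+q[:,1]*c
  m=(X>-50)&(X<15)&(abs(Y)<20)&(P[:,2]>44)&(P[:,2]<60); print(k,'handle top (want -15,0)',m.sum(),np.median(X[m]).round(1),np.median(Y[m]).round(1),np.median(P[m,2]).round(1),'ends',X[m].min().round(1),X[m].max().round(1))
  print('  cover z',[np.median(P[(abs(X-x)<4)&(abs(Y)<20),2]).round(1) for x in (30,40,50,60,70,78)])
m=(abs(P[:,0]-648)<90)&(abs(P[:,1]+282)<65)&(P[:,2]>18)&(P[:,2]<35);q=P[m];print('drv handle',len(q),q.mean(0).round(1))
E
```

```text
time_s: 42.2
tool_pos: [624.7, -157.2, 361.1]
orientation: [0.072, 3.138, -0.002]
contact_force: [0.5, -0.2, 0.8]
width: 0.496
finger_force: 0.0
time_s: 42.62
tool_pos: [652.8, -65.4, 357.6]
orientation: [-0.066, -3.14, 0.0]
contact_force: [-0.3, -0.5, 0.3]
width: 0.496
finger_force: 0.0
pos [652.5 -67.4 357.7] yaw 87.43 tilt 0.04 q6 -1.71 t 42.72
 shift first, units(0.04m): [ 0.314  1.673 -0.608] twist units -0.515 twisted first: [ 0.239  1.685 -0.608]
m handle top (want -15,0) 244 -16.9 0.4 53.4 ends -31.0 -3.4
  cover z [np.float64(381.2), np.float64(320.2), np.float64(309.7), np.float64(29.4), np.float64(29.4), np.float64(29.3)]
s handle top (want -15,0) 248 -18.1 -0.4 53.3 ends -31.4 -2.4
  cover z [np.float64(362.1), np.float64(362.8), np.float64(29.3), np.float64(29.2), np.float64(29.3), np.float64(29.4)]
l handle top (want -15,0) 297 -17.9 -1.9 53.1 ends -33.0 -2.5
  cover z [np.float64(30.0), np.float64(30.0), np.float64(29.3), np.float64(29.1), np.float64(29.1), np.float64(29.1)]
drv handle 1054 [ 621.5 -279.4   24.8]
```

View pics/w4b.png

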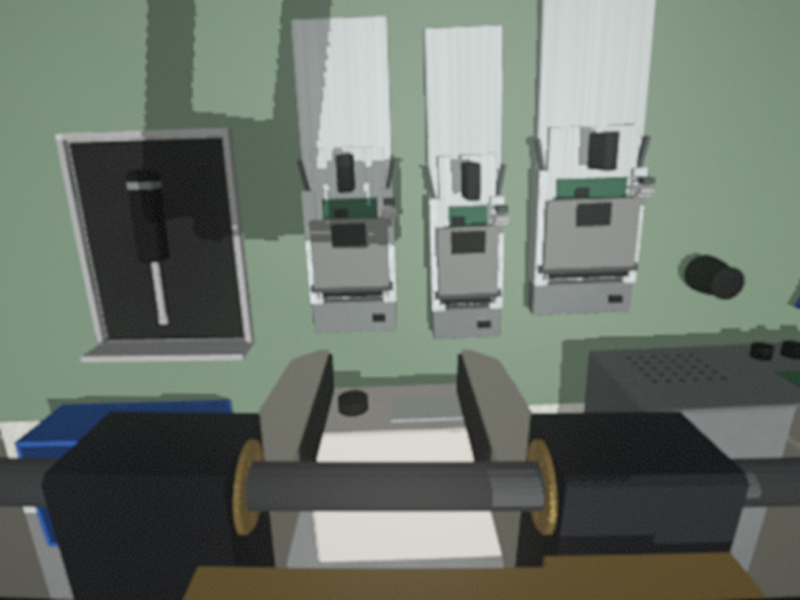

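Everything looks right: three carriers docked, covers flat, and the driver in the tray with its blade at (162,322) towards the tall wall. I'll do one precise check of insertion depth, apron rear to plate rear, nominally 100 mm.

```bash
python3 - <<'E'
from h import *
im=load('w4'); g=cv2.cvtColor(im['color'],cv2.COLOR_RGB2GRAY).astype(float)
P=cloud(im)
D=dict(m=(607.1,-102.8,-.8,31),s=(617.5,-1.9,.4,24),l=(598.4,105,0,38))
for k,(ox,oy,a,h) in D.items():
  c,s=np.cos(np.radians(a)),np.sin(np.radians(a))
  f=lambda X,Y,z:[ox+X*c-Y*s,oy+X*s+Y*c,z]
  for sy in (-1,1):
    y=sy*(h-9)
    pr=[ (x,*proj(im,f(x,y,18))) for x in np.arange(-60,-15,1.)]
    v=[g[int(round(q[2])),int(round(q[1]))] for q in pr]; zz=[P[int(round(q[2])),int(round(q[1])),2] for q in pr]
    zz=np.array(zz); i=np.argmax(zz>15); print(k,sy,'grey',np.array(v)[::3].astype(int),'first z>15 at x',pr[i][0])
  # frame marks: back end of dock in w4 vs depth: rear block end expected X
  X=(P[...,0]-ox)*c+(P[...,1]-oy)*s; Y=-(P[...,0]-ox)*s+(P[...,1]-oy)*c
  m=(abs(Y)<20)&(P[...,2]>8)&(P[...,2]<60)
  print('   apron rear X (want -135)',np.percentile(X[m],0.1).round(1), 'block back',X[m].max().round(1),'cover front edge X (want 24)',X[m&(P[...,2]>26)&(P[...,2]<33)&(X>10)].min().round(1))
E
```

```text
m -1 grey [153 171 173 194 199 192 206 210 201 209 211 210 210 189 150] first z>15 at x -36.0
m 1 grey [213 213 213 213 212 213 213 210 206 211 211 208 163 149 148] first z>15 at x -36.0
   apron rear X (want -135) -136.5 block back 194.9 cover front edge X (want 24) 21.7
s -1 grey [213 213 213 212 212 212 211 209 205 207 205 205 207 217 217] first z>15 at x -36.0
s 1 grey [212 213 211 212 212 213 212 211 213 215 217 217 217 217 215] first z>15 at x -36.0
   apron rear X (want -135) -136.6 block back 183.9 cover front edge X (want 24) 20.8
l -1 grey [212 212 212 213 213 214 212 209 206 212 213 212 212 212 213] first z>15 at x -37.0
l 1 grey [206 206 208 206 207 207 208 191 202 206 206 206 205 207 206] first z>15 at x -37.0
   apron rear X (want -135) -133.1 block back 235.5 cover front edge X (want 24) 21.8
```

```bash
python3 -c "
from h import *
robot.job_done()"
```

```text
the job is handed in; nothing more can be done
```

The job is handed in at about 43 s: all three board carriers sit within about 1 mm of home in their matching docks, all three covers measured flat, and the one screwdriver I could find lies in the tray with its blade to the tall wall; the verdict was not shown to me.

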